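# Close up the tape module against the tube rack

## Task

The big yellow tape roll on the blue module's spindle sticks out and keeps the module from closing up to the white tube rack. Slide the roll up off its spindle and set it down flat in the empty green tray without dropping it; then bring the module, kept upright, into the corner of the dock so that its red-striped end sits flush and square against the rack's red-striped end and its side lies along the low fence, and last swing the latch bar fully across behind it. Do not disturb the jar, the bottle and the loose orange stopper.

Things in the scene. Friction and masses are not known exactly. Their poses are not given: they have to be found in the camera images.
- dock: Fixed white dock in mid-table, turned up to 0.2 rad. Origin on the table, in the plane of the rack's end face; x ahead, y left, z up. Tube rack block: x -35 to 45, y 0 to 120, z 0 to 55 mm; the module butts against its end face at y 0 (red stripe on the top edge). Six glass tubes stand in it at y 34 to 106, up to z 98. Low fence: y -90 to 0, z 0 to 10, its face at x 25, 25 mm thick.
- module_home (a point): Where the module's origin lies when it is docked (dock x 0, y -35, z 0 mm); same axes as the dock, to which the module's axes are then parallel.
- tape_module: Loose blue block, 50 (x) by 70 (y) by 40 mm (z), about 0.35 kg, standing on the table in front of the dock. Origin at the centre of its underside. The end face at its y = +35 (red stripe on the top edge) is the one that must meet the rack. A fixed steel spindle, 19 mm in diameter with a tapered tip, stands on its top at x 0, y +10, from z 40 to 82. It can be gripped across its 50 mm sides.
- tape_roll: Wound ring of yellow tape on a cardboard core, outside diameter 66, bore 25, 25 mm high, about 60 g. Origin at the centre of its underside, z along its axis. It starts loosely on the module's spindle, lying on the module's top; it overhangs the module's 50 mm sides by 8 mm each and the red-striped end by 8 mm.
- return_tray: Empty green open tray, fixed, 130 by 130 mm, 22 mm high, walls 4 mm, floor 4 to 5 mm thick; parallel to the world axes to within 0.3 rad; on the robot's left or right. Origin at the centre of its underside.
- stopper_tray: Grey open tray of the same size, fixed, full of stoppers; on the other side. Nothing to do with the job. Origin at the centre of its underside.
- module_front (a point): Point on the module's red-striped end face: middle of its lower edge (module x 0, y +35, z 0).
- latch (a joint): Latch bar angle about its upright pivot, rad, growing clockwise from above. 0: open, bar along the dock's -y; 1.571: closed against its stop, bar along the dock's -x, across the module's rear end (2.5 mm behind it when flush). Light friction (1 N at the knob); stays where left. Bar 12 mm wide, z 20 to 30 mm, reaching 68 mm from the pivot.
- latch_knob (a point): Centre of the top of the black upright latch knob, 14 mm in diameter, z 30 to 75 mm, on the bar 55 mm from the pivot.
- latch_pivot (a point): On the latch's vertical pivot axis, at z 20 mm (dock x +42, y -78.5); the steel pivot post below it is 18 mm in diameter.
- amber_jar: Bystander: amber jar with black cap, 44 mm in diameter, 70 mm high, loose, on the robot's side of the rack. Origin at the centre of its underside.
- pale_bottle: Bystander: white plastic bottle with yellow cap, 42 mm in diameter, 85 mm high, loose, behind the rack. Origin at the centre of its underside.
- stopper: Bystander: orange rubber stopper, up to 36 mm in diameter, 26 mm high, loose, behind the fence. Origin at the centre of its underside.
Things that resemble listed ones, but are neither listed nor needed, are in the scene too. Several things look just like the return_tray: the one meant starts farthest to the robot's left. Of the things that look like the tape_module, the larger one is meant.

How it is judged:
On the way, in this order (a step that is already met when the one before it is completed fails the run):
1. the roll has been slid up off the spindle (z of tape_roll in the frame of tape_module above 0.083 m), for 0.05 s.
2. the roll lies flat in the green tray, let go (z of tape_roll in the frame of return_tray between 0 and 0.012 m and horizontal distance between tape_roll and return_tray below 0.04 m and angle between tape_roll's own z axis and vertical below 0.12 rad and contact force between the fingers and tape_roll below 0.05 N), for 0.2 s.
3. the module stands flush and square against the rack, along the fence (y of tape_module in the frame of dock between -0.037 and -0.03 m and x of tape_module in the frame of dock between -0.005 and 0.005 m and angle between the y axis of tape_module and the y axis of dock, either way round below 0.035 rad and angle between tape_module's own z axis and vertical below 0.03 rad and height (world z) of tape_module below 0.003 m and distance between module_front and dock below 0.012 m), for 0.2 s.
4. the latch bar is swung fully across (value of joint latch above 1.47 rad), for 0.1 s.
At the end, for the whole second after the job is handed in: The roll lies flat in the green tray (its centre within 40 mm of the tray's, let go); the module stands on the table with its red-striped end within 2 mm of the rack's end face, square to within 2 degrees, its side within 5 mm of the fence; the latch is closed (1.47 rad or more); all at rest (all of step 2 and all of step 3 and value of joint latch above 1.47 rad and linear speed of each of tape_module, tape_roll below 0.01 m/s); the robot touches nothing.
It fails at once if the amber jar is knocked: shifted more than 15 mm or tipped (distance of amber_jar from where it was at the start of the episode above 0.015 m or angle between amber_jar's own z axis and vertical above 0.3 rad).
It fails at once if the white bottle is knocked: shifted more than 15 mm or tipped (distance of pale_bottle from where it was at the start of the episode above 0.015 m or angle between pale_bottle's own z axis and vertical above 0.3 rad).
It fails at once if the orange stopper is knocked: shifted more than 15 mm or tipped (distance of stopper from where it was at the start of the episode above 0.015 m or angle between stopper's own z axis and vertical above 0.3 rad).
It fails at once if the tape roll is dropped or thrown (moves faster than 0.75 m/s while nothing holds it) (linear speed of tape_roll above 0.75 m/s and contact force between the fingers and tape_roll below 0.05 N).
It fails at once if the tape module is tipped by more than about 25 degrees (angle between tape_module's own z axis and vertical above 0.45 rad).
It also fails if it takes over 67 s, if anything falls off the work surface, if the arm or the gripper's body presses on something with over 40 N, if the wrist force passes 120 N, or if a joint passes its speed limit or range.

## Robot

A 6-joint arm with a two-finger parallel gripper is mounted at the origin on the work surface. World frame = base frame: x ahead of the robot, y to its left, z up, the work surface at z = 0. Lengths are in m, angles in rad, forces in N, time in s.
With the tool pointing down it reaches from about 0.375 to 0.975 m from the base axis. Payload 3.8 kg.
Tool frame: the origin (TCP) lies on the mounting face of the last link; the fingertips stand 173 mm ahead of it and the grasp point (between the pads) lies 155 mm ahead of it; z points along the fingers, y is the direction in which the jaws open and shut (so a half turn about z gives the same grasp; the last joint's range is limited). The gripper opens to 85 mm and grips with 20 to 120 N. Pads are 22 mm wide; open, the fingers measure 114 mm over their backs; the gripper's body (76 mm by 85 mm) begins 54 mm behind the grasp point. The pads swing forward as they close: fully open they stand 13 mm farther back than shut.
Start: joints at [-1.189, 0.264, 1.604, -0, 1.274, -0.037], TCP at [0.274, -0.617, 0.405] pointing down, gripper open.
Joint ranges: [-2.63, 2.63], [-0.94, 2.18], [0.31, 2.57], [-1.31, 4.45], [0, 2.66], [-2.55, 2.55]. Speed limits (rad/s): [2.57, 2.57, 3.14, 3.14, 3.14, 3.14].

## Interface

Orientations are given as a rotation vector (axis times angle).
In Python, from workcell import bot gives the robot as it stands.
- The arm moves only by the shell command python3 -m jog 'ROWS' [FORCE]. ROWS is JSON, a list that holds one entry, the list of rows, each a list of 7 numbers: the closure, from 0 (fully open) to 1 (shut), then the shift along the tool's x, y, z in cm, then the turn, a rotation vector about the tool's x, y, z in rad. A call has 1 to 12 rows; each row is the pose to reach, as a shift and turn from the pose commanded when the call began, along the tool's axes at that moment; what a row does not reach only later rows make up. A row lasts 1/8 s, in which the tool goes at most 62.5 mm and 10.7 degrees, less where a joint would pass 70% of its speed; a pose out of reach is approached as far as the arm can. A call with a gripper value outside its range is refused whole. The fingers move at their own pace and stop on an object; FORCE is the grip in N (left out, the last holds). Time passes only in rows, so rows that repeat a pose let the fingers close. It gives the time, the measured TCP pose, the force and the opening at its end, in the units of the state.
- bot.read_state(): the state, without advancing time (a new reading comes with each control period).
- bot.read_camera(name): name is "side" or "top" or "wrist"; returns the picture (420x560x3 uint8, red, green, blue); there is no depth.
- bot.camera_model(name): a dict with "intrinsics" (3x3 intrinsics, pixels), "rvec" (rotation vector, rad) and "tvec" (3), from world to camera coordinates, as OpenCV has them. Camera axes: x right, y down, z forward; pixel columns grow to the right and rows downward; lengths in m; the calibration is good to about 2 mm. A picture is of the moment at which its call begins: read the wrist's pose just before it. camera_model takes no time and is no camera call; for the wrist camera it gives the pose at the moment of the call.
- bot.finish_job(): hands the job in, once; it reports no verdict.
The state is a dict: "time": time; "q": joint angles; "joint_vel": joint speeds; "joint_torque": joint torques, N m; "tool_pos": TCP position; "tcp_rot": TCP orientation; "wrist_force": force on the tool from outside, world axes, zero at the start; "torque": the same for the moment, N m; "width": opening from 0.0 (shut) to 1.0 (fully open).
Only numpy, scipy, OpenCV 4.12 (cv2) and the standard library are available. Lean on these libraries where they do the work, as an engineer would, in place of code of your own. Each camera call takes 0.05 s, during which the arm holds its last target.

## Working session

There is one attempt and no reset: what is moved stays moved. The work goes in short steps, Python scripts to look and compute and a shell command to move; the robot and the scene stay as the last step left them, time stands still between calls to the robot, and variables do not carry over. Pictures are saved under pics/ and viewed, and the job is handed in when it is done.

```bash
mkdir -p pics; ls; python3 - <<'E'
from workcell import bot
import cv2,numpy as np
np.set_printoptions(precision=4,suppress=True)
s=bot.read_state();print(s)
for n in ["side","top","wrist"]:
    im=bot.read_camera(n);cv2.imwrite(f"pics/{n}0.png",im[:,:,::-1]);m=bot.camera_model(n);print(n,m)
E
```

```text
pics
{'time': 0.0, 'q': array([-1.1889,  0.2648,  1.6054, -0.    ,  1.2737, -0.0369]), 'joint_vel': array([-0.0002, -0.0008,  0.0002,  0.0003,  0.0009,  0.0012]), 'joint_torque': array([ -0.0004, -51.511 , -36.7316,  -0.0006,   0.0129,   0.    ]), 'tool_pos': array([ 0.2744, -0.6164,  0.4033]), 'tcp_rot': array([-3.0708, -0.6525,  0.0006]), 'wrist_force': array([0.3239, 0.4524, 0.8119]), 'torque': array([0.0004, 0.0142, 0.0051]), 'width': 1.0020387171601968}
side {'intrinsics': array([[503.0809,   0.    , 284.5992],
       [  0.    , 503.0809, 206.8311],
       [  0.    ,   0.    ,   1.    ]]), 'rvec': array([ 2.2356, -0.122 ,  0.05  ]), 'tvec': array([-0.6104,  0.034 ,  1.323 ])}
top {'intrinsics': array([[463.7652,   0.    , 287.4063],
       [  0.    , 463.7652, 205.2996],
       [  0.    ,   0.    ,   1.    ]]), 'rvec': array([ 2.1786, -2.1797,  0.0994]), 'tvec': array([-0.112 ,  0.5895,  1.4948])}
wrist {'intrinsics': array([[300.2125,   0.    , 276.1965],
       [  0.    , 300.2125, 209.173 ],
       [  0.    ,   0.    ,   1.    ]]), 'rvec': array([-2.4234,  1.5734,  0.2329]), 'tvec': array([-0.6743, -0.0382,  0.3787])}
```

View pics/side0.png

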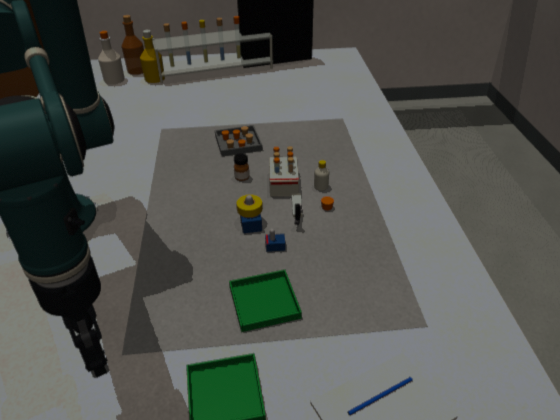

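View pics/top0.png

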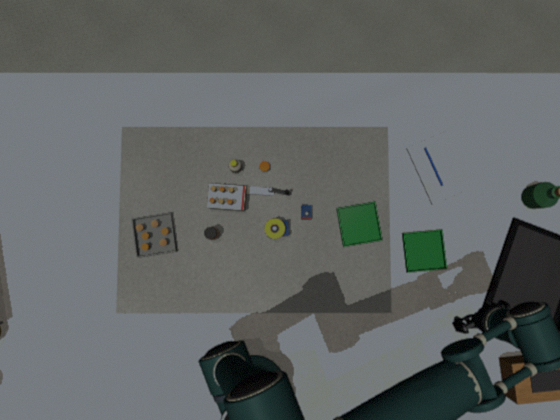

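View pics/wrist0.png

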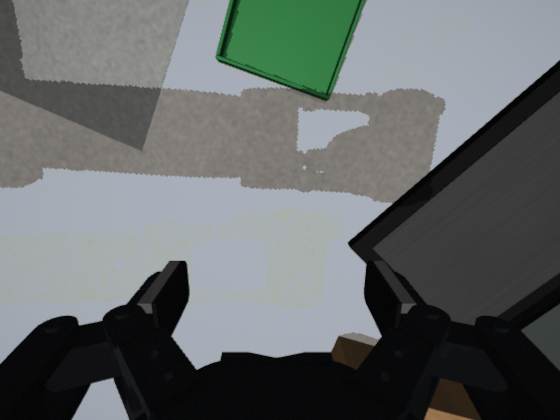

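```bash
cat > h.py <<'E'
from workcell import bot
import cv2,numpy as np
from scipy.spatial.transform import Rotation as R
np.set_printoptions(precision=4,suppress=True)
def cam(n): return bot.camera_model(n)
def px2w(m,uv,z):
    K=m["intrinsics"];Rm=R.from_rotvec(m["rvec"]).as_matrix();t=np.array(m["tvec"])
    d=Rm.T@np.linalg.solve(K,np.array([uv[0],uv[1],1.]));c=-Rm.T@t
    return c+d*(z-c[2])/d[2]
def w2px(m,p):
    return cv2.projectPoints(np.array(p,float).reshape(-1,1,3),np.array(m["rvec"],float),np.array(m["tvec"],float),m["intrinsics"],None)[0].reshape(-1,2)
def crop(im,x,y,w,h,s,fn): 
    c=cv2.resize(im[y:y+h,x:x+w],None,fx=s,fy=s,interpolation=cv2.INTER_CUBIC);cv2.imwrite(fn,c)
E
python3 - <<'E'
from h import *
t=cv2.imread("pics/top0.png");s=cv2.imread("pics/side0.png")
crop(t,195,145,130,110,6,"pics/tc.png")
crop(s,210,130,135,130,4.5,"pics/sc.png")
crop(t,320,190,140,90,5,"pics/trc.png")
E
```

```text
(no output)
```

View pics/tc.png

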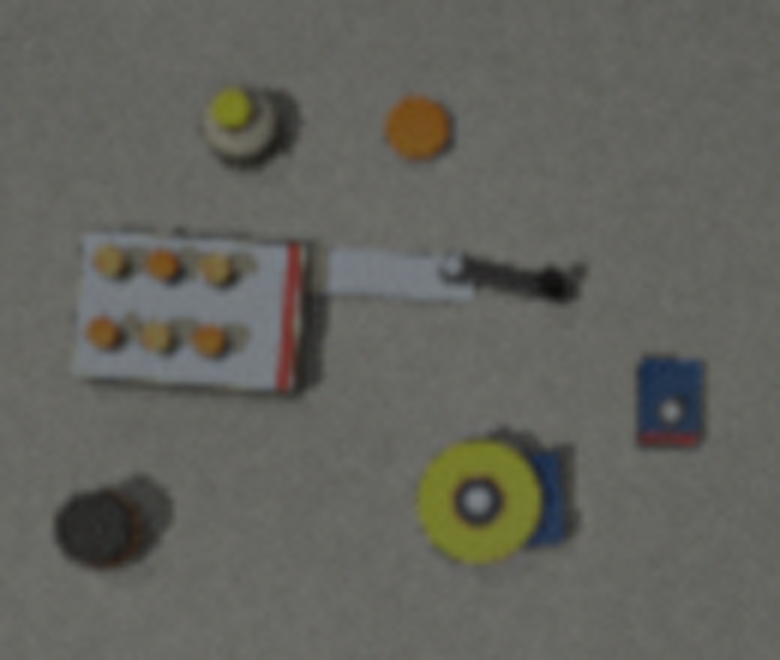

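View pics/sc.png

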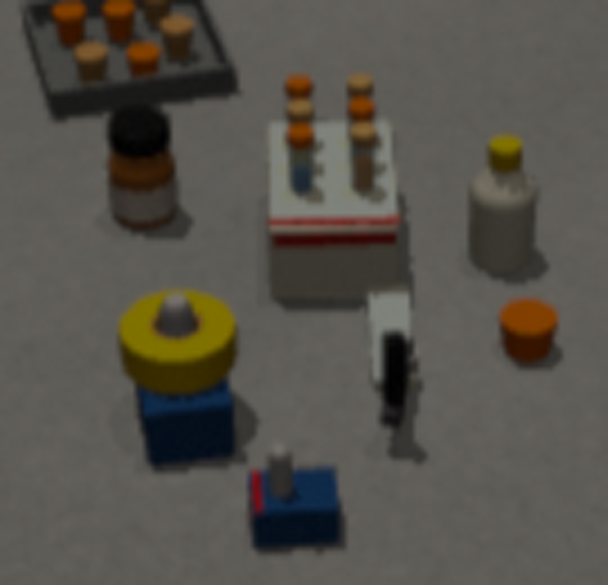

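View pics/trc.png

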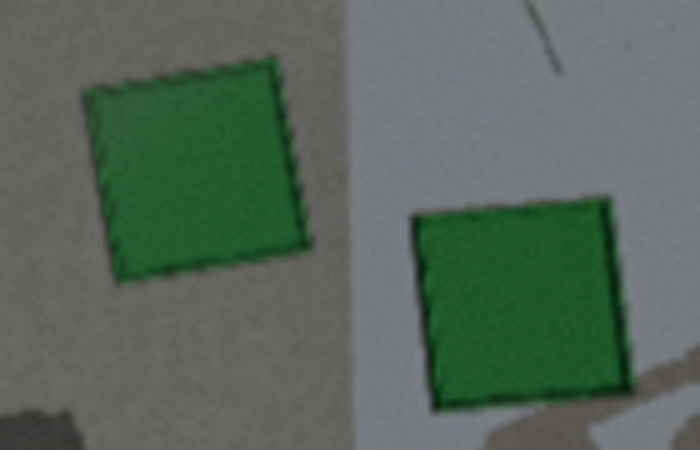

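```bash
python3 - <<'E'
from h import *
m=cam("top")
f=lambda u,v,z:px2w(m,(195+u/6,145+v/6),z)
g=lambda u,v,z:px2w(m,(320+u/5,190+v/5),z)
print("cam",px2w(m,(0,0),0)*0 - R.from_rotvec(m["rvec"]).as_matrix().T@m["tvec"])
print("roll c z65",f(480,501,.065)); print("spindle tip",f(478,499,.082))
print("module rear corners top",f(560,450,.04),f(567,543,.04))
print("rack top corners (FL? ) ",f(302,243,.055),f(290,390,.055),f(85,233,.055),f(75,377,.055))
print("fence",f(332,247,.01),f(330,291,.01),f(472,300,.01))
print("knob",f(556,283,.075)," pivot",f(452,265,.03))
print("jar cap",f(98,527,.07),"bottle cap",f(232,107,.085),"stopper",f(419,127,.026))
print("decoy",f(672,400,.03))
for t in [[(83,92),(273,60),(310,247),(118,283)],[(413,215),(607,198),(632,390),(434,410)]]:
    c=np.array([g(u,v,.022) for u,v in t]);print("tray",c,c.mean(0),np.linalg.norm(c[0]-c[1]),np.linalg.norm(c[1]-c[2]),np.degrees(np.arctan2(*(c[0]-c[3])[[1,0]])))
s=cam("side")
k=lambda u,v,z:px2w(s,(210+u/4.5,130+v/4.5),z)
print("side: roll top c",k(178,325,.065),"spindle tip",k(177,297,.082),"knob",k(396,340,.075))
print("rack front top corners",k(268,220,.055),k(398,218,.055), "bottom",k(275,293,0),k(400,293,0))
E
```

```text
cam [ 0.4577 -0.1055  1.5407]
roll c z65 [ 0.5119 -0.0726  0.065 ]
spindle tip [ 0.5124 -0.0719  0.082 ]
module rear corners top [ 0.5404 -0.1152  0.04  ] [ 0.4902 -0.1189  0.04  ]
rack top corners (FL? )  [0.651  0.0236 0.055 ] [0.5718 0.0294 0.055 ] [0.6565 0.1402 0.055 ] [0.5788 0.1445 0.055 ]
fence [0.6546 0.0108 0.01  ] [0.6301 0.0118 0.01  ] [ 0.6251 -0.0668  0.01  ]
knob [ 0.627  -0.1129  0.075 ]  pivot [ 0.6422 -0.0563  0.03  ]
jar cap [0.4982 0.1287 0.07  ] bottle cap [0.7196 0.0585 0.085 ] stopper [ 0.7191 -0.0378  0.026 ]
decoy [ 0.5681 -0.1762  0.03  ]
tray [[ 0.5794 -0.274   0.022 ]
 [ 0.6005 -0.3993  0.022 ]
 [ 0.4777 -0.4215  0.022 ]
 [ 0.4544 -0.2956  0.022 ]] [ 0.528  -0.3476  0.022 ] 0.1271250950029331 0.12479005236942213 9.80578140447766
tray [[ 0.4986 -0.4893  0.022 ]
 [ 0.5096 -0.6169  0.022 ]
 [ 0.3848 -0.6295  0.022 ]
 [ 0.372  -0.5002  0.022 ]] [ 0.4412 -0.559   0.022 ] 0.12801471520585755 0.12549290202212482 4.898689408144203
side: roll top c [ 0.518  -0.0683  0.065 ] spindle tip [ 0.5185 -0.0648  0.082 ] knob [ 0.6361 -0.1084  0.075 ]
rack front top corners [0.5775 0.0422 0.055 ] [0.6558 0.0353 0.055 ] bottom [ 0.5804  0.0417 -0.    ] [0.6573 0.0328 0.    ]
```

```bash
cat >> h.py <<'E'
def tgt(pos,yaw,s=None):
    """tool down, tool-x at world angle yaw; prints shift cm and turn in tool axes. tool x=(cos,sin,0), y=(sin,-cos,0), z=-Z"""
    s=s or bot.read_state()
    R0=R.from_rotvec(s["tcp_rot"]).as_matrix();p0=np.array(s["tool_pos"])
    c,n=np.cos(yaw),np.sin(yaw)
    R1=np.array([[c,n,0],[n,-c,0],[0,0,-1]]).astype(float)
    return R0.T@(np.array(pos)-p0)*100, R.from_matrix(R0.T@R1).as_rotvec()
def yawnow():
    R0=R.from_rotvec(bot.read_state()["tcp_rot"]).as_matrix();return np.arctan2(R0[1,0],R0[0,0])
E
python3 - <<'E'
from h import *
s=bot.read_state();m=cam("wrist")
R0=R.from_rotvec(s["tcp_rot"]).as_matrix();print(R0,yawnow())
Rm=R.from_rotvec(m["rvec"]).as_matrix();c=-Rm.T@m["tvec"]
print("cam in tcp",R0.T@(c-s["tool_pos"]));print("cam axes in tcp",(Rm@R0).T)
for yaw in (0.07,0.07-np.pi/2, .07+np.pi/2,0.07+np.pi): print(yaw,tgt([.45,-.09,.40],yaw,s))
E
```

```text
[[ 0.9136  0.4067 -0.0007]
 [ 0.4067 -0.9136  0.0017]
 [ 0.0001 -0.0018 -1.    ]] 0.4188034255127459
cam in tcp [0.0722 0.0003 0.0312]
cam axes in tcp [[ 0.     -0.9579 -0.287 ]
 [ 1.      0.0001 -0.0001]
 [ 0.0001 -0.287   0.9579]]
0.07 (array([ 37.4509, -40.9497,   0.4381]), array([-0.0018,  0.0002,  0.3488]))
-1.5007963267948965 (array([ 37.4509, -40.9497,   0.4381]), array([-0.0013,  0.0017,  1.9196]))
1.6407963267948966 (array([ 37.4509, -40.9497,   0.4381]), array([-0.0015, -0.0012, -1.222 ]))
3.211592653589793 (array([ 37.4509, -40.9497,   0.4381]), array([-0.0003, -0.0025, -2.7928]))
```

```bash
python3 - <<'E'
from h import *
print(tgt([.55,-.06,.42],1.571))
E
```

```text
(array([ 47.8068, -39.6273,  -1.5636]), array([-0.0016, -0.0011, -1.1522]))
```

```bash
python3 -m jog '[[[0,4,-3.3,-0.1,0,0,-0.1],[0,8,-6.6,-0.3,0,0,-0.2],[0,12,-9.9,-0.4,0,0,-0.3],[0,16,-13.2,-0.5,0,0,-0.4],[0,20,-16.5,-0.6,0,0,-0.5],[0,24,-19.8,-0.8,0,0,-0.6],[0,28,-23.1,-0.9,0,0,-0.7],[0,32,-26.4,-1,0,0,-0.8],[0,36,-29.7,-1.1,0,0,-0.9],[0,40,-33,-1.2,0,0,-1],[0,44,-36.4,-1.4,0,0,-1.1],[0,47.8,-39.6,-1.5,0,0,-1.15]]]' && python3 -m jog '[[[0,0,0,0,0,0,0],[0,0,0,0,0,0,0],[0,0,0,0,0,0,0]]]'
python3 - <<'E'
from h import *
m=cam("wrist");im=bot.read_camera("wrist")[:,:,::-1];cv2.imwrite("pics/w1.png",im)
import pickle;pickle.dump(m,open("w1.pkl","wb"));print(bot.read_state()["tool_pos"],yawnow(),bot.read_state()["time"])
E
```

```text
time: 1.65
tool_pos: [0.5506, -0.0587, 0.4196]
tcp_rot: [2.221, 2.222, -0.0]
wrist_force: [0.4, -0.7, 0.3]
width: 1.001
time: 2.02
tool_pos: [0.5497, -0.0616, 0.4194]
tcp_rot: [-2.225, -2.217, 0.001]
wrist_force: [-1.1, -0.9, -0.2]
width: 0.998
[ 0.5497 -0.0616  0.4195] 1.5669091055147721 2.075
```

View pics/w1.png

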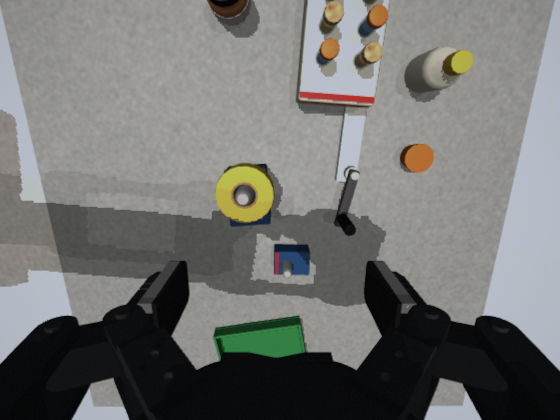

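```bash
python3 - <<'E'
from h import *
t=cv2.imread("pics/w1.png")
crop(t,205,85,170,155,4.7,"pics/w1c.png")
crop(t,200,230,130,130,4.5,"pics/w1d.png")
E
```

```text
(no output)
```

View pics/w1c.png

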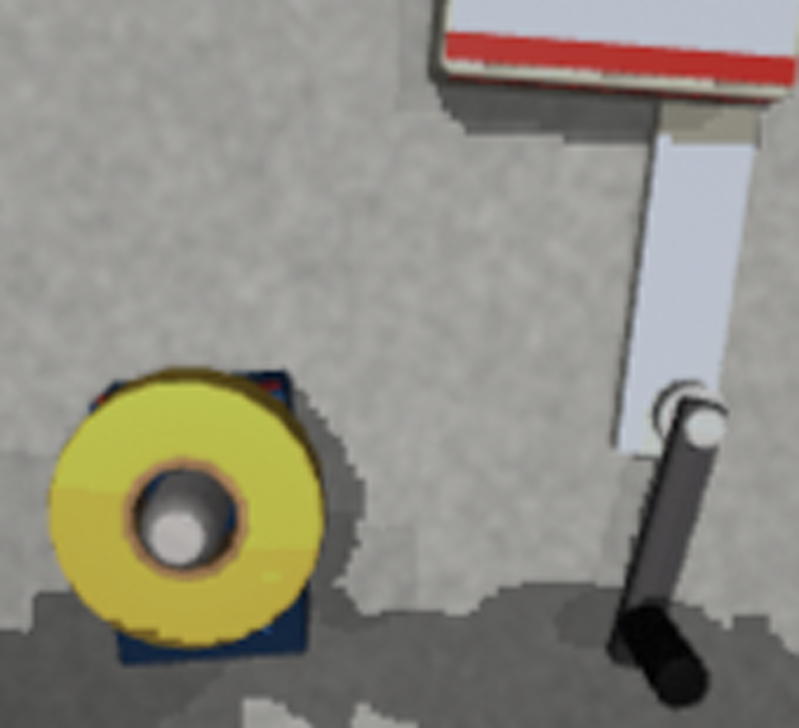

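View pics/w1d.png

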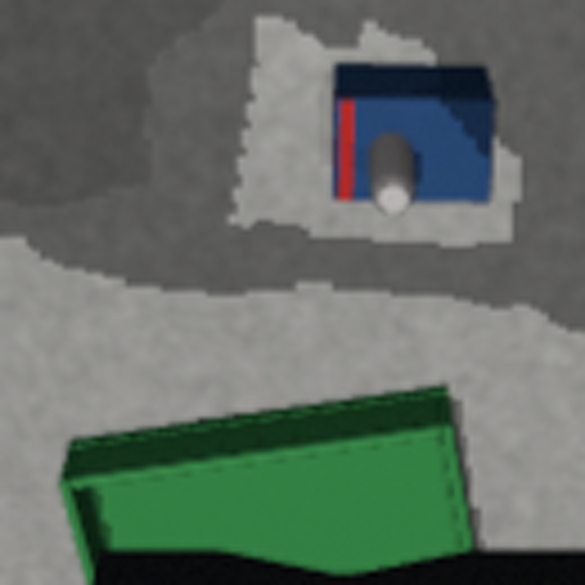

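```bash
python3 - <<'E'
from h import *
import pickle
m=pickle.load(open("w1.pkl","rb"))
f=lambda u,v,z:px2w(m,(205+(u-1.8)/4.7,85+(v-1.8)/4.7),z)
print("roll top c",f(187,513,.065),"edges LR",f(50,512,.065),f(325,512,.065))
print("spindle tip",f(178,539,.082))
a,b,c,d=f(122,653,.04),f(306,646,.04),f(288,373,.04),f(112,386,.04)
print("module rear L,R",a,b,np.linalg.norm(a-b),"front R,L",c,d)
a,b=f(445,68,.055),f(795,96,.055)
print("rack front corners",a,b,np.linalg.norm(a-b))
x=(b-a)/np.linalg.norm(b-a);print("yaw",np.degrees(np.arctan2(x[1],x[0])),"origin",a+.035*x,b-.045*x)
print("fence inner face",f(656,136,.01),f(616,450,.01),"outer",f(755,145,.01))
print("pivot",f(705,425,.03),"knob top",f(684,680,.075),"bar end",f(628,660,.03))
g=lambda u,v,z:px2w(m,(200+(u-1.8)/4.5,230+(v-1.8)/4.5),z)
a,b=g(70,440,.022),g(447,388,.022)
print("tray rear L R",a,b,np.linalg.norm(a-b)); x=(b-a)/np.linalg.norm(b-a); y=np.array([-x[1],x[0],0]);print(np.degrees(np.arctan2(x[1],x[0])),(a+b)/2-.065*y)
E
```

```text
roll top c [ 0.5135 -0.0682  0.065 ] edges LR [ 0.4813 -0.0678  0.065 ] [ 0.546 -0.068  0.065]
spindle tip [ 0.5132 -0.07    0.082 ]
module rear L,R [ 0.4925 -0.1119  0.04  ] [ 0.5406 -0.1101  0.04  ] 0.048162196361226414 front R,L [ 0.5369 -0.0389  0.04  ] [ 0.4933 -0.0419  0.04  ]
rack front corners [0.5732 0.0308 0.055 ] [0.6515 0.0247 0.055 ] 0.07852445610979211
yaw -4.500154763588316 origin [0.6081 0.0281 0.055 ] [0.6066 0.0282 0.055 ]
fence inner face [0.6307 0.017  0.01  ] [ 0.6248 -0.0644  0.01  ] outer [0.6562 0.0147 0.01  ]
pivot [ 0.6433 -0.054   0.03  ] knob top [ 0.6308 -0.1068  0.075 ] bar end [ 0.6271 -0.1179  0.03  ]
tray rear L R [ 0.4598 -0.277   0.022 ] [ 0.5805 -0.258   0.022 ] 0.1221811041245232
8.980465347349103 [ 0.5303 -0.3317  0.022 ]
```

```bash
python3 - <<'E'
from h import *
import pickle
m=pickle.load(open("w1.pkl","rb"))
g=lambda u,v,z:px2w(m,(200+(u-1.8)/4.5,230+(v-1.8)/4.5),z)
a,b=g(65,484,.022),g(450,427,.022)
print("tray rim L R",a,b,np.linalg.norm(a-b)); x=(b-a)/np.linalg.norm(b-a); y=np.array([-x[1],x[0],0]);print(np.degrees(np.arctan2(x[1],x[0])),(a+b)/2-.065*y)
print(tgt([.5133,-.0685,.209],1.62))
E
```

```text
tray rim L R [ 0.4571 -0.2939  0.022 ] [ 0.5817 -0.2726  0.022 ] 0.12640488158277602
9.74045951668417 [ 0.5304 -0.3473  0.022 ]
(array([-0.6952, -3.6266, 21.0564]), array([-0.0004,  0.0002, -0.0531]))
```

```bash
python3 -m jog '[[[0,-0.3,-1.8,3,0,0,-0.03],[0,-0.7,-3.6,6,0,0,-0.05],[0,-0.7,-3.6,9,0,0,-0.05],[0,-0.7,-3.6,12,0,0,-0.05],[0,-0.7,-3.6,14,0,0,-0.05],[0,-0.7,-3.6,15,0,0,-0.05],[0,-0.7,-3.6,15,0,0,-0.05]]]'
python3 - <<'E'
from h import *
im=bot.read_camera("wrist")[:,:,::-1];cv2.imwrite("pics/w2.png",im)
print(tgt([.5133,-.0685,.209],1.62),w2px(cam("wrist"),[[.5133,-.0685,.065],[.5463,-.0685,.065]]))
E
```

```text
time: 2.95
tool_pos: [0.5138, -0.068, 0.2693]
tcp_rot: [-2.168, -2.272, 0.001]
wrist_force: [0.5, 0.1, 0.6]
width: 0.999
(array([-0.0517, -0.0994,  6.1098]), array([ 0.0004,  0.0001, -0.0021])) [[275.8426 241.2402]
 [328.4573 243.5202]]
```

View pics/w2.png

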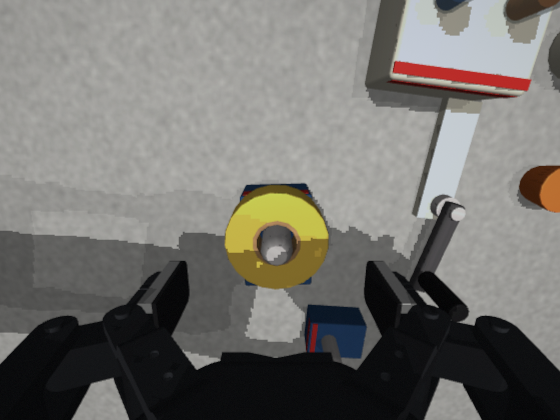

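```bash
python3 -m jog '[[[0,0,0,2.5,0,0,0],[0,0,-0.1,4.5,0,0,0],[0,0,-0.1,5.8,0,0,0],[0,0,-0.1,6.1,0,0,0],[0,0,-0.1,6.1,0,0,0],[0.1,0,-0.1,6.1,0,0,0],[0.2,0,-0.1,6.1,0,0,0],[0.3,0,-0.1,6.1,0,0,0],[0.4,0,-0.1,6.1,0,0,0],[0.5,0,-0.1,6.1,0,0,0],[0.5,0,-0.1,6.1,0,0,0]]]' 30
python3 - <<'E'
from h import *
im=bot.read_camera("wrist")[:,:,::-1];cv2.imwrite("pics/w3.png",im)
im=bot.read_camera("side")[:,:,::-1];crop(im,200,120,150,150,4,"pics/s3.png")
E
```

```text
time: 4.38
tool_pos: [0.5135, -0.0675, 0.2098]
tcp_rot: [2.167, 2.273, 0.001]
wrist_force: [-1.8, 0.5, 5.0]
width: 0.77
```

View pics/w3.png

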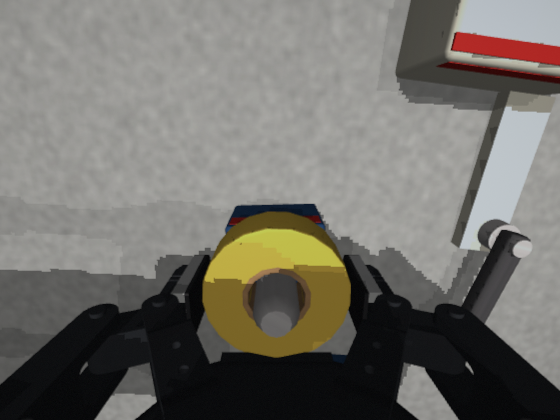

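View pics/s3.png

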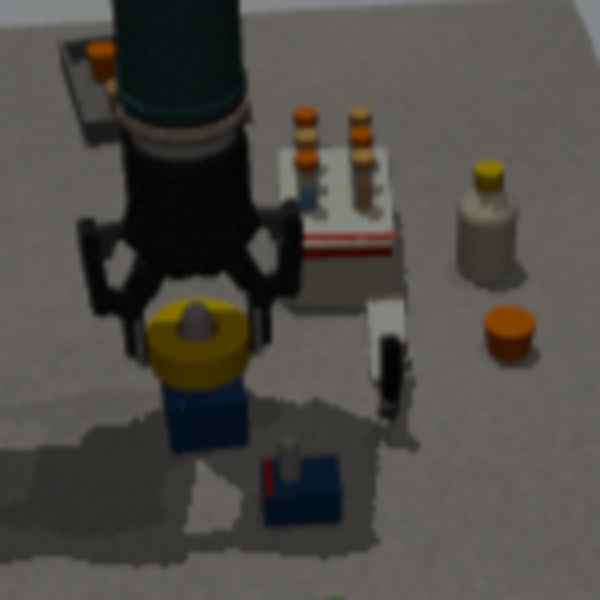

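```bash
python3 -m jog '[[[0.5,0,0,-0.5,0,0,0],[0.5,0,0,-1.5,0,0,0],[0.5,0,0,-3,0,0,0],[0.5,0,0,-4.5,0,0,0],[0.5,0,0,-6,0,0,0],[0.5,0,0,-8,0,0,0],[0.5,0,0,-9,0,0,0],[0.5,0,0,-9,0,0,0]]]'
python3 - <<'E'
from h import *
im=bot.read_camera("wrist")[:,:,::-1];cv2.imwrite("pics/w4.png",im)
im=bot.read_camera("side")[:,:,::-1];crop(im,200,120,150,150,4,"pics/s4.png")
print(tgt([.529,-.3475,.30],1.571+.17), bot.read_state()["q"])
E
```

```text
time: 5.48
tool_pos: [0.5136, -0.0675, 0.2999]
tcp_rot: [2.166, 2.273, 0.002]
wrist_force: [-0.2, -0.9, -0.6]
width: 0.772
(array([-28.0523,   0.2681,  -0.1731]), array([-0.0006, -0.0002, -0.1222])) [-0.1789  0.0599  2.0467 -0.      1.0356 -0.2269]
```

View pics/w4.png

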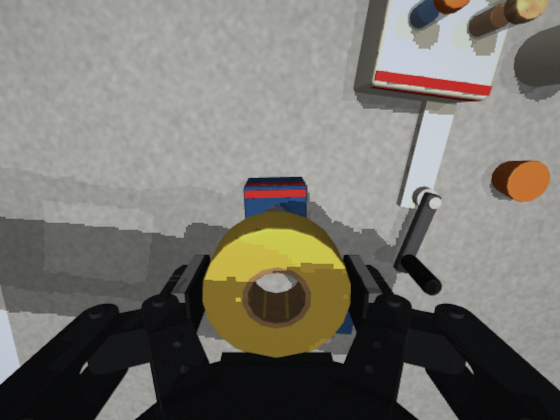

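View pics/s4.png

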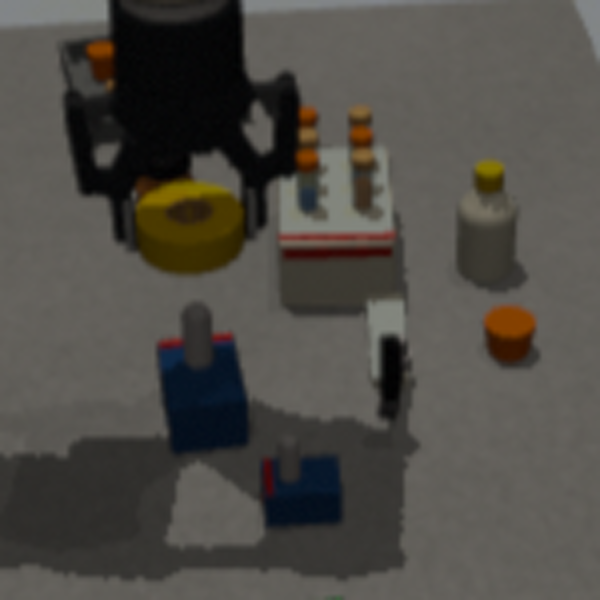

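```bash
python3 -m jog '[[[0.5,-2,0,0,0,0,-0.01],[0.5,-6,0.1,0,0,0,-0.03],[0.5,-10.5,0.1,0,0,0,-0.05],[0.5,-15,0.2,0,0,0,-0.07],[0.5,-19.5,0.2,0,0,0,-0.09],[0.5,-24,0.3,0,0,0,-0.11],[0.5,-27,0.3,0,0,0,-0.12],[0.5,-28.1,0.3,0,0,0,-0.12],[0.5,-28.1,0.3,0,0,0,-0.12],[0.5,-28.1,0.3,0,0,0,-0.12]]]'
python3 - <<'E'
from h import *
im=bot.read_camera("wrist")[:,:,::-1];cv2.imwrite("pics/w5.png",im)
print(tgt([.529,-.3475,.1765],1.571+.17))
E
```

```text
time: 6.82
tool_pos: [0.5295, -0.3468, 0.2982]
tcp_rot: [-2.025, -2.4, -0.0]
wrist_force: [-0.2, 0.4, -0.0]
width: 0.774
(array([-0.0834, -0.0658, 12.1848]), array([-0.0005, -0.001 , -0.0011]))
```

View pics/w5.png

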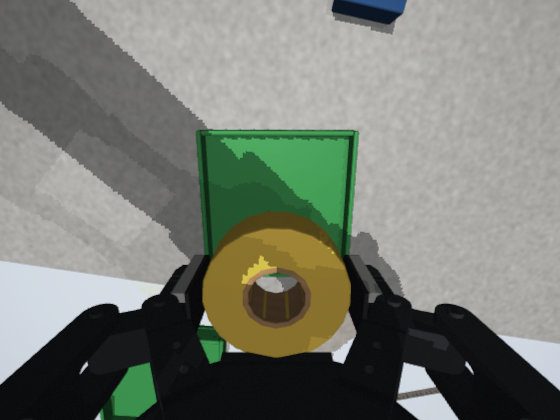

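```bash
python3 -m jog '[[[0.5,0,0,2,0,0,0],[0.5,0,0,5,0,0,0],[0.5,0,0,8,0,0,0],[0.5,0,0,10,0,0,0],[0.5,0,0,11.2,0,0,0],[0.5,0,0,11.8,0,0,0],[0.5,0,0,11.8,0,0,0]]]' && python3 -m jog '[[[0.5,0,0,0.2,0,0,0],[0.5,0,0,0.4,0,0,0],[0.5,0,0,0.4,0,0,0]]]'
```

```text
time: 7.75
tool_pos: [0.5298, -0.3481, 0.1808]
tcp_rot: [2.027, 2.4, 0.0]
wrist_force: [-0.0, -0.1, -1.0]
width: 0.775
time: 8.12
tool_pos: [0.5296, -0.3481, 0.1769]
tcp_rot: [2.027, 2.4, 0.0]
wrist_force: [0.3, 0.3, -0.3]
width: 0.777
```

```bash
python3 -m jog '[[[0.5,0,0,0.1,0,0,0],[0.5,0,0,0.2,0,0,0],[0.5,0,0,0.2,0,0,0]]]'
python3 - <<'E'
from h import *
im=bot.read_camera("wrist")[:,:,::-1];cv2.imwrite("pics/w6.png",im)
E
```

```text
time: 8.5
tool_pos: [0.5295, -0.348, 0.1745]
tcp_rot: [-2.027, -2.4, 0.0]
wrist_force: [-0.4, -0.7, -1.0]
width: 0.777
```

View pics/w6.png

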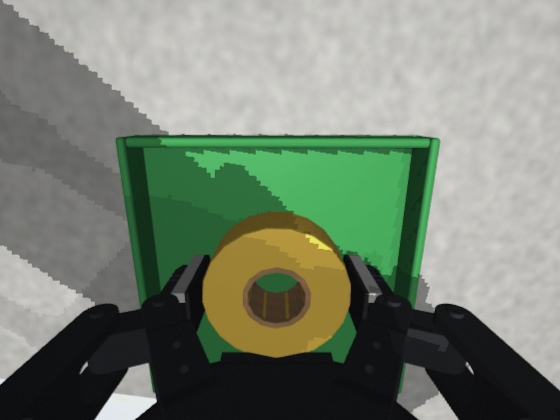

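```bash
python3 -m jog '[[[0.5,0,0,0.1,0,0,0],[0.5,0,0,0.1,0,0,0]]]';python3 -m jog '[[[0.5,0,0,0.1,0,0,0],[0.5,0,0,0.1,0,0,0]]]'
```

```text
time: 8.8
tool_pos: [0.5297, -0.3481, 0.1739]
tcp_rot: [2.027, 2.4, 0.0]
wrist_force: [-0.1, 0.3, 1.3]
width: 0.769
time: 9.05
tool_pos: [0.5297, -0.3481, 0.1738]
tcp_rot: [2.027, 2.4, 0.0]
wrist_force: [-2.8, 1.9, 7.0]
width: 0.774
```

```bash
python3 -m jog '[[[0.2,0,0,0,0,0,0],[0.15,0,0,0,0,0,0],[0.1,0,0,0,0,0,0],[0.1,0,0,0,0,0,0],[0.1,0,0,0,0,0,0]]]'
python3 - <<'E'
from h import *
im=bot.read_camera("wrist")[:,:,::-1];cv2.imwrite("pics/w7.png",im)
E
```

```text
time: 9.68
tool_pos: [0.5296, -0.348, 0.1726]
tcp_rot: [-2.027, -2.4, 0.0]
wrist_force: [1.2, 1.0, -0.2]
width: 0.896
```

View pics/w7.png

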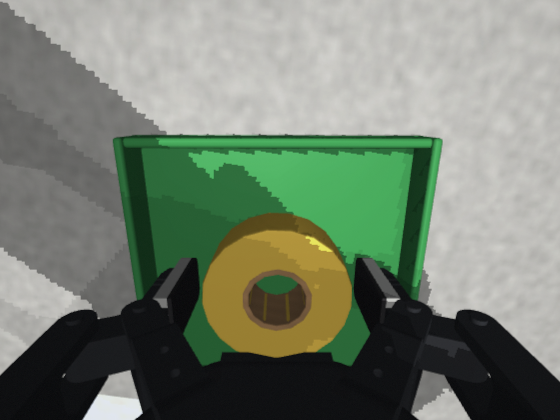

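```bash
python3 -m jog '[[[0.1,0,0,-1,0,0,0],[0.1,0,0,-4,0,0,0],[0.1,0,0,-9,0,0,0],[0,0,0,-15,0,0,0],[0,4,0,-18,0,0,0.03],[0,10,0,-18,0,0,0.06],[0,16,0,-18,0,0,0.09],[0,20,0,-18,0,0,0.12],[0,20,0,-18,0,0,0.12],[0,20,0,-18,0,0,0.12]]]'
python3 - <<'E'
from h import *
import pickle
for n in ("w8","w8b"):
    m=cam("wrist");im=bot.read_camera("wrist")[:,:,::-1];cv2.imwrite(f"pics/{n}.png",im)
    pickle.dump(m,open("w8.pkl","wb"))
im=bot.read_camera("top")[:,:,::-1];crop(im,190,140,200,120,4,"pics/t8.png")
print(bot.read_state()["tool_pos"],yawnow())
E
```

```text
time: 10.98
tool_pos: [0.4964, -0.1511, 0.3535]
tcp_rot: [2.165, 2.274, 0.0]
wrist_force: [0.8, 1.1, -0.1]
width: 1.0
[ 0.4965 -0.1519  0.353 ] 1.6176795544970415
```

View pics/w8.png

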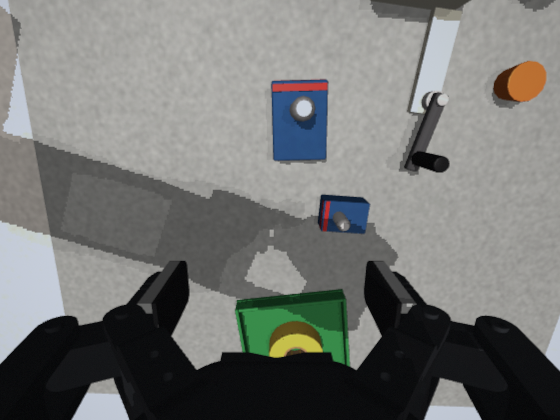

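View pics/t8.png

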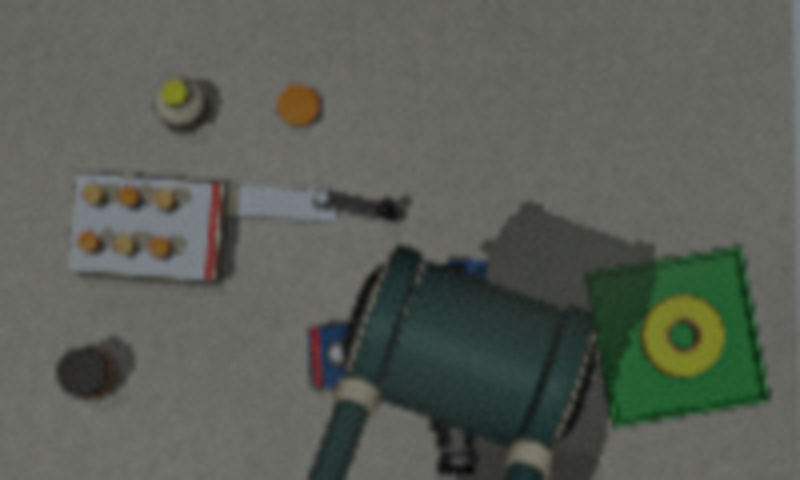

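```bash
python3 - <<'E'
from h import *
t=cv2.imread("pics/w8.png")
crop(t,255,65,90,110,5.4,"pics/w8c.png")
crop(t,380,0,90,180,3.3,"pics/w8d.png")
E
```

```text
(no output)
```

View pics/w8c.png

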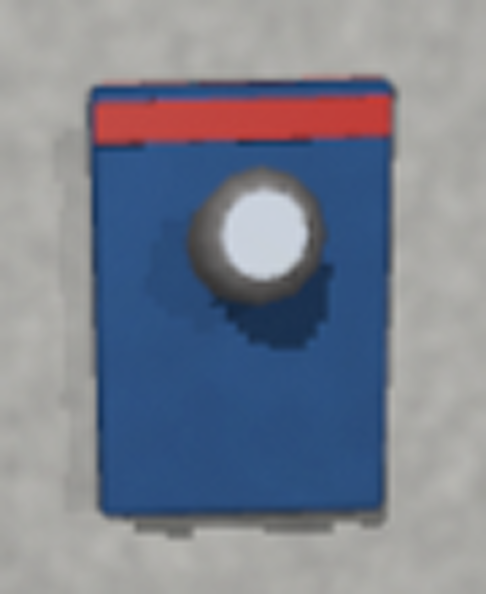

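View pics/w8d.png

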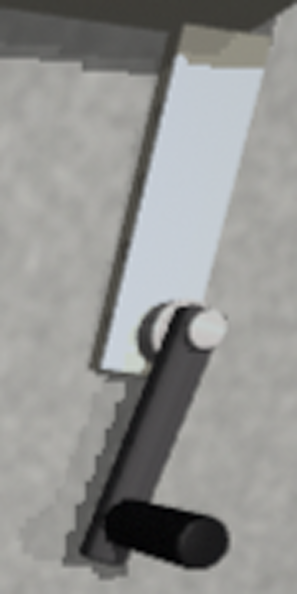

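```bash
python3 - <<'E'
from h import *
import pickle
m=pickle.load(open("w8.pkl","rb"))
f=lambda u,v,z:px2w(m,(255+(u-2.2)/5.4,65+(v-2.2)/5.4),z)
c=[f(90,88,.04),f(394,82,.04),f(386,513,.04),f(101,517,.04)]
for i in range(4): print(c[i],np.linalg.norm(c[i]-c[i-1]))
y=(c[0]+c[1]-c[2]-c[3]);yaw=np.arctan2(-y[0],y[1]);x=(c[1]+c[2]-c[0]-c[3]);print("center",sum(c)/4,"yaw y,x",yaw,np.arctan2(x[1],x[0]))
print("spindle",f(265,233,.082))
g=lambda u,v,z:px2w(m,(380+(u-1.1)/3.3,0+(v-1.1)/3.3),z)
print("fence end",g(102,372,.01),g(178,58,.01),"pivot",g(207,328,.03),"bar end",g(100,562,.03),"knob",g(203,542,.075))
print(tgt([0,0,0],1.62))
E
```

```text
[ 0.4868 -0.0478  0.04  ] 0.06879044473480243
[ 0.5356 -0.0445  0.04  ] 0.04892841237347292
[ 0.541  -0.1133  0.04  ] 0.06902835565045733
[ 0.4917 -0.1164  0.04  ] 0.049364535416800005
center [ 0.5138 -0.0805  0.04  ] yaw y,x 0.07407103630374252 0.06403990975923747
spindle [ 0.513  -0.0701  0.082 ]
fence end [ 0.6253 -0.0666  0.01  ] [0.6317 0.0163 0.01  ] pivot [ 0.6439 -0.0545  0.03  ] bar end [ 0.6257 -0.1207  0.03  ] knob [ 0.6299 -0.1081  0.075 ]
(array([ 17.5153, -48.8985,  35.2652]), array([ 0.0005,  0.0004, -0.0023]))
```

```bash
python3 - <<'E'
from h import *
print(tgt([.5141,-.0855,.192],1.640))
E
```

```text
(array([ 6.5568,  2.0633, 16.0939]), array([ 0.0005,  0.0004, -0.0223]))
```

```bash
python3 -m jog '[[[0,3,1,1,0,0,-0.01],[0,6,2,3,0,0,-0.02],[0,6.6,2.1,6,0,0,-0.02],[0,6.6,2.1,9,0,0,-0.02],[0,6.6,2.1,11,0,0,-0.02],[0,6.6,2.1,11,0,0,-0.02],[0,6.6,2.1,11,0,0,-0.02]]]' 40
python3 - <<'E'
from h import *
im=bot.read_camera("wrist")[:,:,::-1];cv2.imwrite("pics/w9.png",im)
print(tgt([.5141,-.0855,.192],1.640))
E
```

```text
time: 12.0
tool_pos: [0.5146, -0.0846, 0.2434]
tcp_rot: [2.145, 2.294, 0.001]
wrist_force: [0.1, 0.2, 0.2]
width: 1.002
(array([-0.0882, -0.0855,  5.1807]), array([ 0.0019,  0.0006, -0.002 ]))
```

View pics/w9.png

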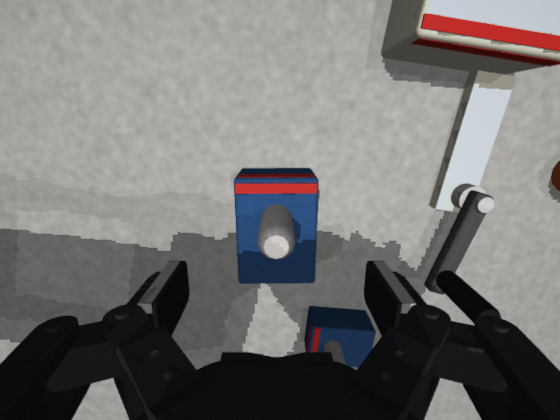

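Module centred (x 237–317) and square in the jaws; the spindle tip is at (276,246). Descend and close.

```bash
python3 -m jog '[[[0,0,0,2.5,0,0,0],[0,-0.1,-0.1,4.5,0,0,0],[0,-0.1,-0.1,5.1,0,0,0],[0.15,-0.1,-0.1,5.1,0,0,0],[0.3,-0.1,-0.1,5.1,0,0,0],[0.4,-0.1,-0.1,5.1,0,0,0],[0.5,-0.1,-0.1,5.1,0,0,0],[0.6,-0.1,-0.1,5.1,0,0,0],[0.7,-0.1,-0.1,5.1,0,0,0],[0.7,-0.1,-0.1,5.1,0,0,0]]]' 40
python3 - <<'E'
from h import *
im=bot.read_camera("wrist")[:,:,::-1];cv2.imwrite("pics/w10.png",im)
im=bot.read_camera("side")[:,:,::-1];crop(im,200,120,150,150,4,"pics/s10.png")
E
```

```text
time: 13.3
tool_pos: [0.5141, -0.0851, 0.1931]
tcp_rot: [2.143, 2.294, 0.003]
wrist_force: [0.9, -0.2, 5.7]
width: 0.58
```

View pics/w10.png

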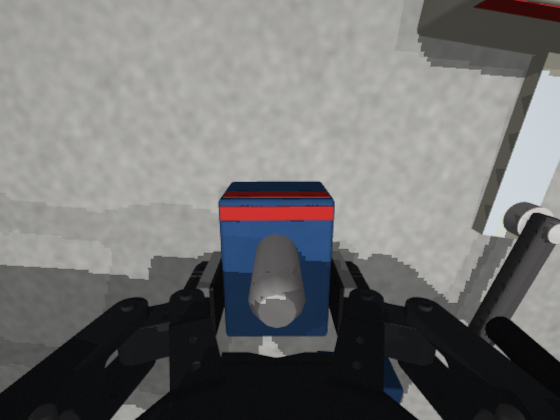

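View pics/s10.png

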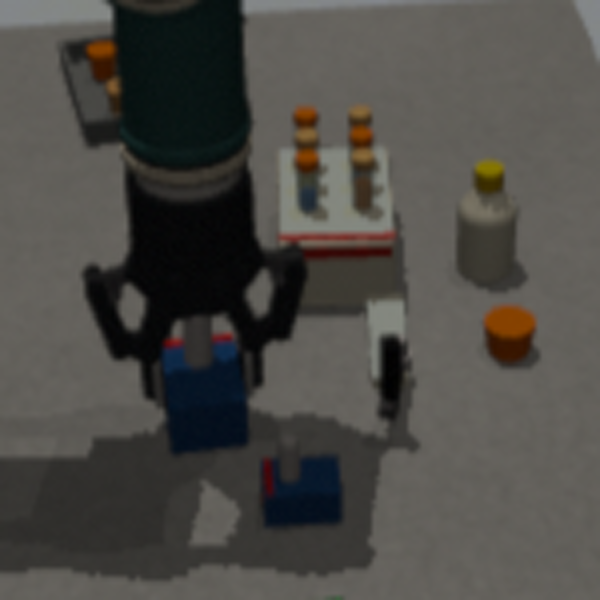

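```bash
cat >> h.py <<'E'
DO=np.array([.6075,.0278]);DY=-.077
def dock2w(x,y,DO=DO,DY=DY):
    c,s=np.cos(DY),np.sin(DY);return DO+np.array([c*x-s*y,s*x+c*y])
def w2dock(p):
    c,s=np.cos(DY),np.sin(DY);d=np.array(p)[:2]-DO;return np.array([c*d[0]+s*d[1],-s*d[0]+c*d[1]])
E
python3 - <<'E'
from h import *
print(w2dock(bot.read_state()["tool_pos"]))
p=dock2w(-.010,-.044-.0048);print(tgt([*p,.199],1.571+DY))
E
```

```text
[-0.0844 -0.1198]
(array([ 5.9459,  8.3917, -0.5721]), array([0.003 , 0.0005, 0.1448]))
```

```bash
python3 -m jog '[[[0.7,0,0,-0.3,0,0,0],[0.7,0,0,-0.7,0,0,0],[0.7,0.8,1,-0.7,0,0,0.02],[0.7,2,2.8,-0.7,0,0,0.05],[0.7,3.4,4.8,-0.7,0,0,0.08],[0.7,4.6,6.5,-0.7,0,0,0.11],[0.7,5.5,7.8,-0.7,0,0,0.14],[0.7,5.9,8.4,-0.7,0,0,0.145],[0.7,5.9,8.4,-0.7,0,0,0.145],[0.7,5.9,8.4,-0.7,0,0,0.145]]]'
python3 - <<'E'
from h import *
import pickle
m=cam("wrist");im=bot.read_camera("wrist")[:,:,::-1];cv2.imwrite("pics/w11.png",im);pickle.dump(m,open("w11.pkl","wb"))
im=bot.read_camera("side")[:,:,::-1];crop(im,200,120,150,150,4,"pics/s11.png")
print(w2dock(bot.read_state()["tool_pos"]),yawnow()-np.pi/2)
E
```

```text
time: 14.65
tool_pos: [0.5921, -0.0207, 0.1982]
tcp_rot: [-2.305, -2.134, 0.002]
wrist_force: [-1.0, 0.5, -3.1]
width: 0.571
[-0.0115 -0.0496] -0.07728159178092175
```

View pics/w11.png

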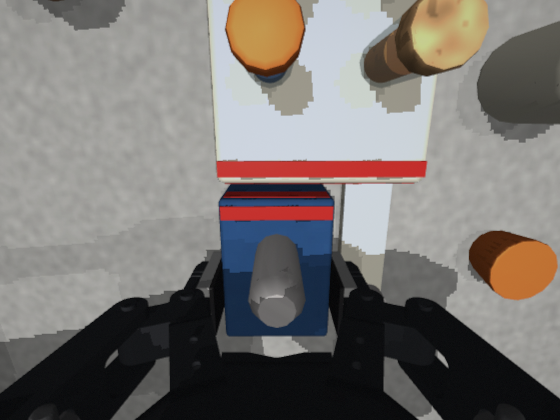

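View pics/s11.png

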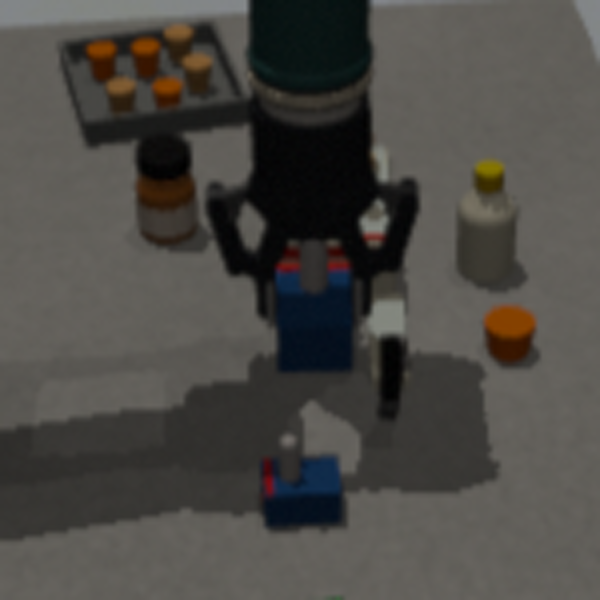

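```bash
python3 -m jog '[[[0.7,0,0.5,0,0,0,0],[0.7,0,1,0,0,0,0],[0.7,0,1,0.2,0,0,0],[0.7,0,1,0.4,0,0,0],[0.7,0,1,0.5,0,0,0],[0.7,0,1,0.5,0,0,0]]]'
python3 - <<'E'
from h import *
im=bot.read_camera("wrist")[:,:,::-1];cv2.imwrite("pics/w12.png",im)
print(w2dock(bot.read_state()["tool_pos"]),yawnow()-np.pi/2)
E
```

```text
time: 15.5
tool_pos: [0.6027, -0.0211, 0.1935]
tcp_rot: [-2.305, -2.134, 0.0]
wrist_force: [0.0, 0.1, -4.5]
width: 0.578
[-0.001  -0.0491] -0.0769236498182373
```

View pics/w12.png

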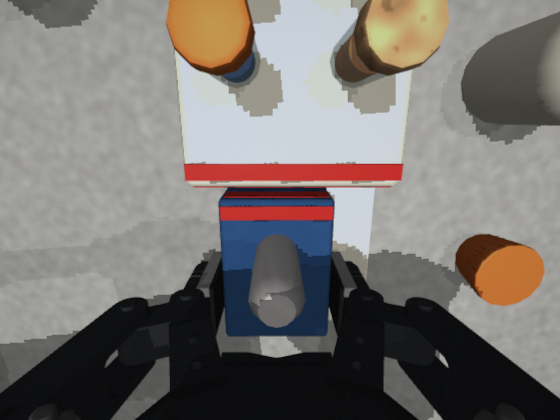

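```bash
python3 -m jog '[[[0.7,0,0,0.1,0,0,0],[0.7,0.3,0,0.1,0,0,0],[0.7,0.6,0,0.1,0,0,0],[0.7,0.8,0,0.1,0,0,0],[0.7,0.8,0,0.1,0,0,0]]]'; python3 -m jog '[[[0.7,0.1,0,0,0,0,0],[0.7,0.1,0,0,0,0,0]]]'
```

```text
time: 16.18
tool_pos: [0.6038, -0.0131, 0.1932]
tcp_rot: [2.304, 2.134, 0.001]
wrist_force: [0.3, -2.3, 0.7]
width: 0.577
time: 16.42
tool_pos: [0.6039, -0.0129, 0.1932]
tcp_rot: [2.304, 2.133, -0.0]
wrist_force: [0.3, -5.8, 1.1]
width: 0.574
```

```bash
python3 -m jog '[[[0.7,0.1,0,0,0,0,0],[0.7,0.1,0,0,0,0,0]]]'; python3 -m jog '[[[0.7,0.1,0,0,0,0,0],[0.7,0.1,0,0,0,0,0]]]'
python3 - <<'E'
from h import *
im=bot.read_camera("wrist")[:,:,::-1];cv2.imwrite("pics/w13.png",im);crop(im,180,130,200,200,4,"pics/w13c.png")
im=bot.read_camera("side")[:,:,::-1];crop(im,240,150,100,100,6,"pics/s13.png")
print(w2dock(bot.read_state()["tool_pos"]),yawnow()-np.pi/2)
E
```

```text
time: 16.68
tool_pos: [0.6039, -0.0127, 0.1931]
tcp_rot: [2.303, 2.133, -0.002]
wrist_force: [-0.8, -8.2, 0.4]
width: 0.574
time: 16.92
tool_pos: [0.6039, -0.0124, 0.1932]
tcp_rot: [2.302, 2.133, -0.004]
wrist_force: [-1.4, -13.1, 1.8]
width: 0.573
[-0.0005 -0.0404] -0.07641978540789252
```

View pics/w13c.png

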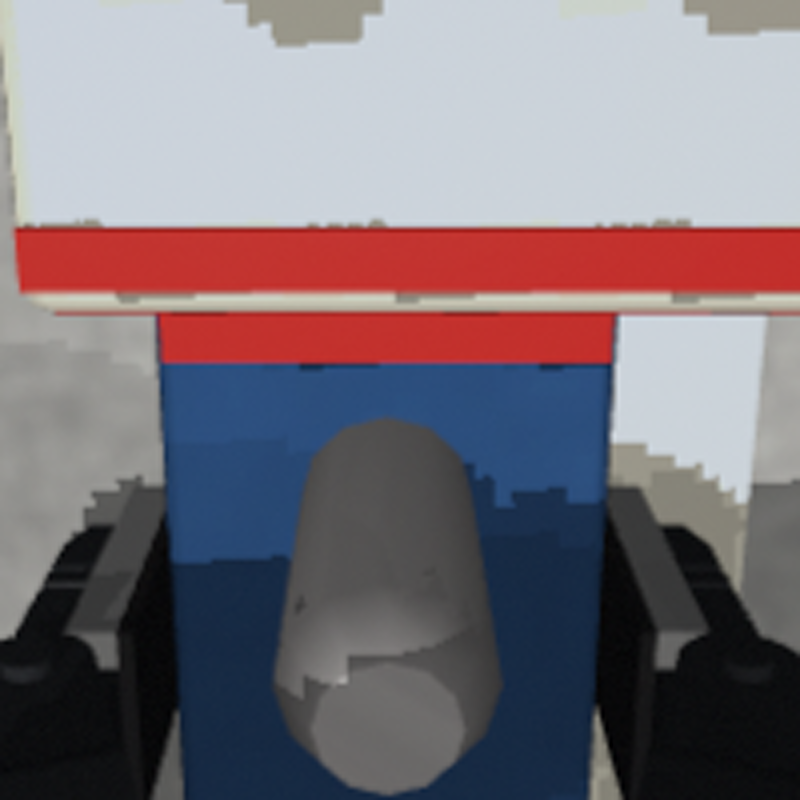

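View pics/s13.png

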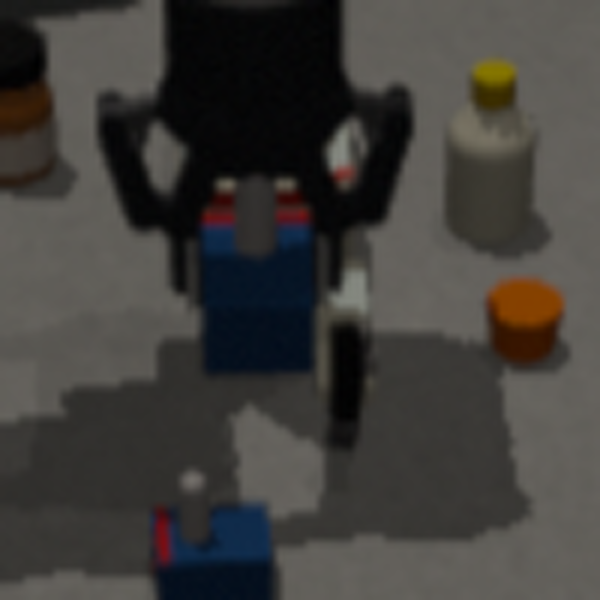

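```bash
python3 -m jog '[[[0.4,0,0,0,0,0,0],[0.35,0,0,0,0,0,0],[0.3,0,0,0,0,0,0],[0.25,0,0,0,0,0,0],[0.25,0,0,0,0,0,0],[0.25,0,0,-1,0,0,0],[0.25,0,0,-3,0,0,0],[0.25,0,0,-6,0,0,0],[0.25,0,0,-10,0,0,0],[0.25,-3,0,-13,0,0,0],[0.25,-6,0,-15,0,0,0],[0.25,-9,0,-15,0,0,0]]]';python3 -m jog '[[[0.25,0,0,0,0,0,0],[0.25,0,0,0,0,0,0]]]'
python3 - <<'E'
from h import *
import pickle
m=cam("wrist");im=bot.read_camera("wrist")[:,:,::-1];cv2.imwrite("pics/w14.png",im);pickle.dump(m,open("w14.pkl","wb"))
print(w2dock(bot.read_state()["tool_pos"]),yawnow()-np.pi/2)
E
```

```text
time: 18.52
tool_pos: [0.5977, -0.1009, 0.3478]
tcp_rot: [2.3, 2.131, 0.007]
wrist_force: [-0.2, -0.3, -0.6]
width: 0.751
time: 18.77
tool_pos: [0.5967, -0.0997, 0.3436]
tcp_rot: [2.306, 2.133, 0.001]
wrist_force: [-0.4, -0.6, -1.2]
width: 0.751
[-0.001  -0.1276] -0.0768226581843936
```

View pics/w14.png

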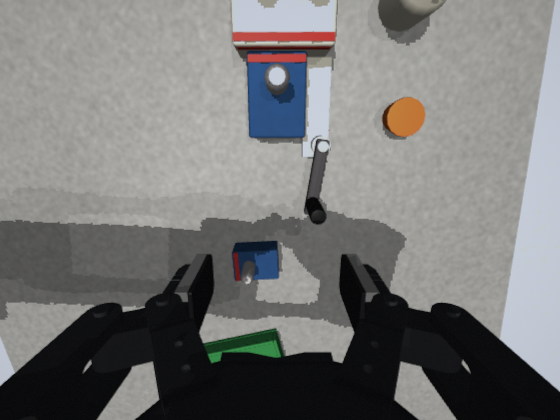

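```bash
python3 - <<'E'
from h import *
t=cv2.imread("pics/w14.png")
crop(t,220,25,130,210,2.85,"pics/w14c.png"); crop(t,225,28,110,120,5,"pics/w14d.png")
E
```

```text
(no output)
```

View pics/w14d.png

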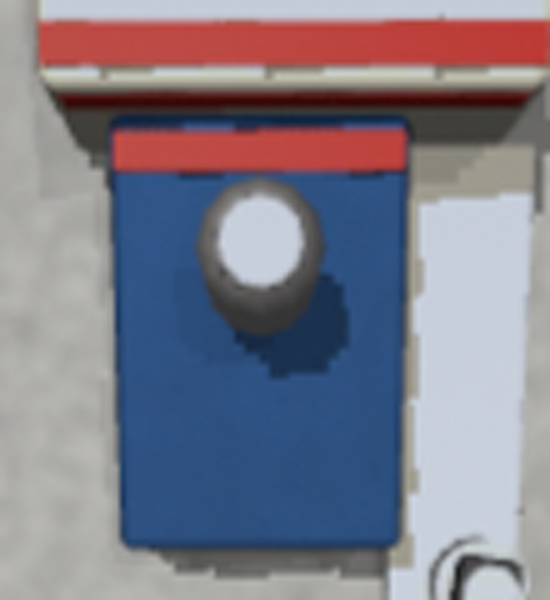

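View pics/w14c.png

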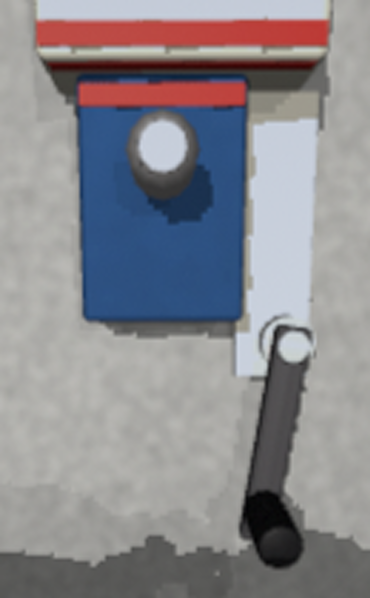

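```bash
python3 - <<'E'
from h import *
import pickle
m=pickle.load(open("w14.pkl","rb"))
f=lambda u,v,z:px2w(m,(225+(u-2)/5,28+(v-2)/5),z)
for n,p in dict(mFL=(112,118,.04),mFR=(410,118,.04),mRR=(401,545,.04),mRL=(122,545,.04),rackL=(40,85,.055),rackR=(547,85,.055),sp=(261,240,.082),piv=(491,585,.03)).items(): print(n,w2dock(f(*p))*1000)
g=lambda u,v,z:px2w(m,(220+(u-.9)/2.85,25+(v-.9)/2.85),z)
print("knob",w2dock(g(280,548,.075))*1000, "pivot", w2dock(g(295,347,.03))*1000,"knob base",w2dock(g(262,505,.03))*1000)
E
```

```text
mFL [-25.2054  -2.1172]
mFR [23.5707 -2.1256]
mRR [ 23.9246 -70.1682]
mRL [-25.371  -70.1395]
rackL [-34.8552  -0.476 ]
rackR [43.1222 -0.4871]
sp [ -0.9688 -25.9001]
piv [ 41.6771 -77.9056]
knob [  33.301  -133.4005] pivot [ 42.1139 -79.5729] knob base [  33.1794 -132.6846]
```

```bash
python3 - <<'E'
from h import *
p=dock2w(-.002,-.095);print(tgt([*p,.196],1.571+DY))
E
```

```text
(array([ 3.2544, -0.1026, 14.7189]), array([ 0.0003, -0.0004, -0.    ]))
```

```bash
python3 -m jog '[[[1,2,-0.1,2,0,0,0],[1,3.2,-0.1,4,0,0,0],[1,3.2,-0.1,6,0,0,0],[1,3.2,-0.1,9,0,0,0],[1,3.2,-0.1,12,0,0,0],[1,3.2,-0.1,14,0,0,0],[1,3.2,-0.1,14.7,0,0,0],[1,3.2,-0.1,14.7,0,0,0]]]' 30
python3 - <<'E'
from h import *
im=bot.read_camera("wrist")[:,:,::-1];cv2.imwrite("pics/w15.png",im)
im=bot.read_camera("side")[:,:,::-1];crop(im,240,150,100,100,6,"pics/s15.png")
print(w2dock(bot.read_state()["tool_pos"]),yawnow()-np.pi/2)
E
```

```text
time: 19.82
tool_pos: [0.5982, -0.068, 0.1953]
tcp_rot: [-2.305, -2.134, 0.001]
wrist_force: [0.3, -0.0, -0.2]
width: 0.003
[-0.0011 -0.0963] -0.07702497419495558
```

View pics/w15.png

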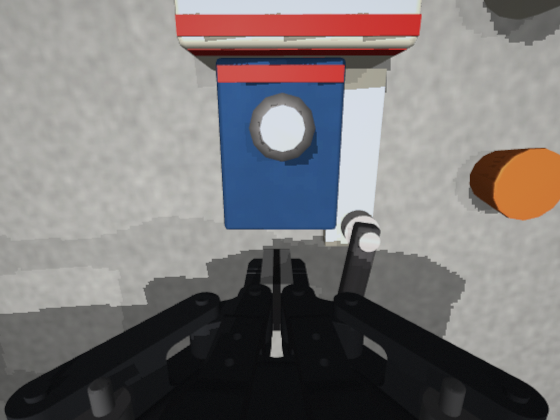

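View pics/s15.png

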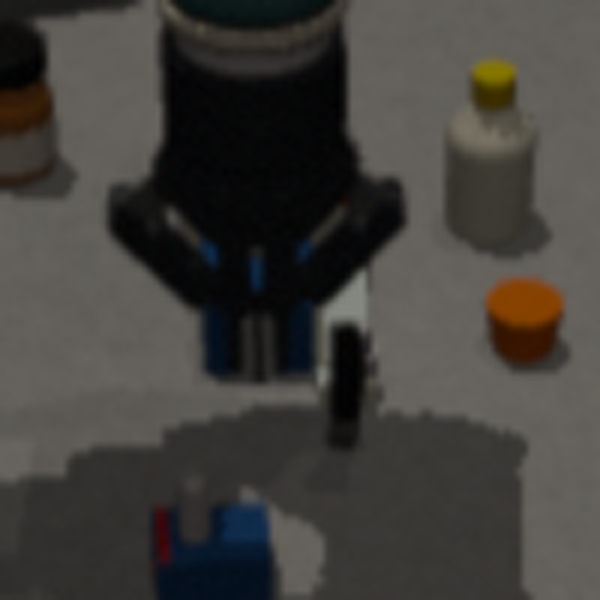

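```bash
python3 -m jog '[[[1,0.6,0,0,0,0,0],[1,1.1,0,0,0,0,0],[1,1.3,0,0,0,0,0],[1,1.3,0,0,0,0,0]]]'; for i in 1; do python3 -m jog '[[[1,0.1,0,0,0,0,0],[1,0.1,0,0,0,0,0]]]';python3 -m jog '[[[1,0.1,0,0,0,0,0],[1,0.1,0,0,0,0,0]]]'; done; python3 -c "
from h import *
print(w2dock(bot.read_state()['tool_pos']))"
```

```text
time: 20.42
tool_pos: [0.5992, -0.0547, 0.1958]
tcp_rot: [2.305, 2.135, 0.0]
wrist_force: [0.8, -0.3, 0.0]
width: -0.006
time: 20.68
tool_pos: [0.5993, -0.054, 0.1956]
tcp_rot: [-2.305, -2.134, 0.0]
wrist_force: [-0.2, 0.4, -0.1]
width: -0.0
time: 20.92
tool_pos: [0.5994, -0.0531, 0.1957]
tcp_rot: [2.305, 2.134, -0.0]
wrist_force: [-0.2, -0.3, 0.6]
width: -0.001
[-0.0019 -0.0812]
```

```bash
python3 -m jog '[[[1,0.1,0,0,0,0,0],[1,0.1,0,0,0,0,0]]]';python3 -m jog '[[[1,0.1,0,0,0,0,0],[1,0.1,0,0,0,0,0]]]'; python3 -c "
from h import *
im=bot.read_camera('wrist')[:,:,::-1];crop(im,180,30,200,260,3,'pics/w16.png')
print(w2dock(bot.read_state()['tool_pos']))"
```

```text
time: 21.18
tool_pos: [0.5994, -0.0526, 0.1957]
tcp_rot: [2.304, 2.134, -0.002]
wrist_force: [-0.9, -5.1, -1.1]
width: 0.006
time: 21.42
tool_pos: [0.5994, -0.0524, 0.1957]
tcp_rot: [2.303, 2.134, -0.003]
wrist_force: [-1.4, -9.4, -0.0]
width: -0.005
[-0.0019 -0.0806]
```

View pics/w16.png

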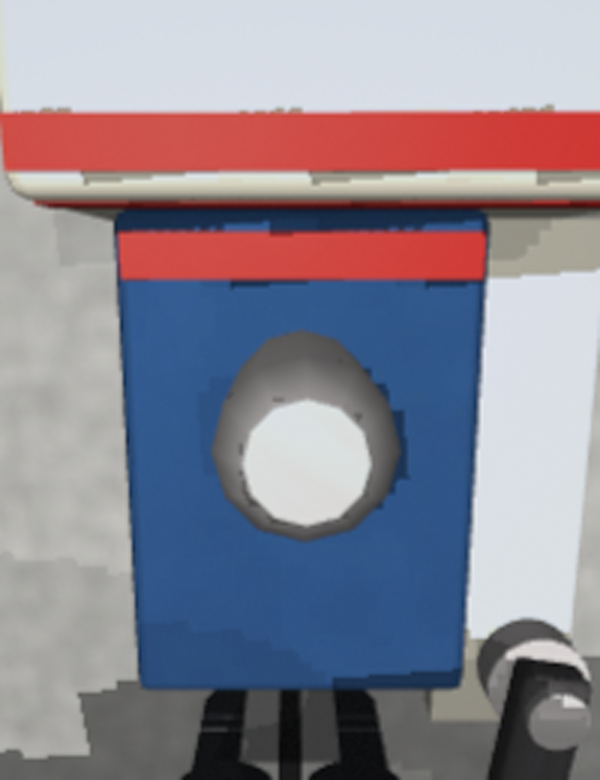

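```bash
python3 - <<'E'
from h import *
p=dock2w(.0333,-.1335);print(tgt([*p,.30],1.571+DY-.165))
E
```

```text
(array([ -5.323 ,   3.5176, -10.418 ]), array([0.0001, 0.0025, 0.1654]))
```

```bash
python3 -m jog '[[[1,-1,0,0,0,0,0],[1,-1.5,0,-2,0,0,0],[1,-2,0,-5,0,0,0],[0.7,-3,1,-9,0,0,0.05],[0.7,-4.3,2.5,-10.4,0,0,0.12],[0.7,-5.3,3.5,-10.4,0,0,0.165],[0.7,-5.3,3.5,-10.4,0,0,0.165],[0.7,-5.3,3.5,-10.4,0,0,0.165],[0.7,-5.3,3.5,-10.4,0,0,0.165]]]' 20
python3 - <<'E'
from h import *
m=cam("wrist");im=bot.read_camera("wrist")[:,:,::-1];cv2.imwrite("pics/w17.png",im)
p=dock2w(.0333,-.1335)
print(w2dock(bot.read_state()["tool_pos"]),yawnow()-np.pi/2-DY, w2px(m,[[*p,.075],[*p,.03]]),tgt([*p,.222],1.571+DY-.165))
import pickle;pickle.dump(m,open("w17.pkl","wb"))
E
```

```text
time: 22.6
tool_pos: [0.6295, -0.106, 0.2984]
tcp_rot: [-2.471, -1.937, 0.002]
wrist_force: [0.4, -0.4, 0.2]
width: 0.303
[ 0.0324 -0.1317] -0.1643332323799857 [[279.8349 232.081 ]
 [279.3132 212.4912]] (array([-0.1641,  0.1316,  7.6603]), array([-0.0022, -0.0001,  0.0005]))
```

View pics/w17.png

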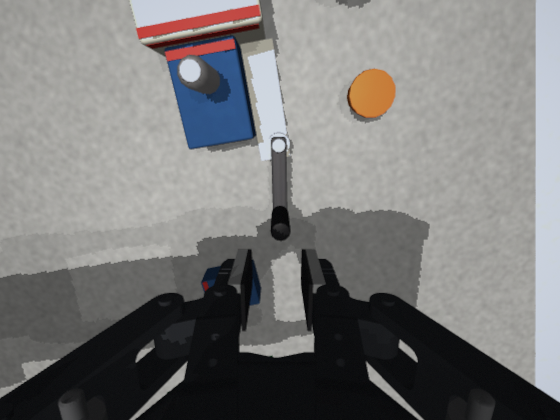

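```bash
python3 -m jog '[[[0.7,-0.1,0.15,1.5,0,0,0],[0.7,-0.1,0.15,3.5,0,0,0],[0.7,-0.1,0.15,5.5,0,0,0],[0.7,-0.1,0.15,7,0,0,0],[0.7,-0.1,0.15,7.6,0,0,0],[0.73,-0.1,0.15,7.6,0,0,0],[0.76,-0.1,0.15,7.6,0,0,0],[0.76,-0.1,0.15,7.6,0,0,0]]]' 20
python3 - <<'E'
from h import *
m=cam("wrist");im=bot.read_camera("wrist")[:,:,::-1];cv2.imwrite("pics/w18.png",im)
im=bot.read_camera("side")[:,:,::-1];crop(im,240,150,100,100,6,"pics/s18.png")
s=bot.read_state();print(w2dock(s["tool_pos"]),s["q"])
# arc plan: tool frame relative to commanded=start
R0=R.from_rotvec(s["tcp_rot"]).as_matrix();p0=np.array(s["tool_pos"])
for th in np.linspace(.165,1.65,13):
    k=np.array([.042,-.0785])+.055*np.array([-np.sin(th),-np.cos(th)])
    d,t=tgt([*dock2w(*k),.222],1.571+DY-th);print(round(th,3),d,t[2])
E
```

```text
time: 23.65
tool_pos: [0.632, -0.1079, 0.2247]
tcp_rot: [2.472, 1.936, 0.002]
wrist_force: [0.4, -0.1, -0.6]
width: 0.239
[ 0.0347 -0.1334] [-0.208   0.3623  1.8321  0.      0.9458  0.034 ]
0.165 [ 0.0388 -0.1861  0.2483] -0.00018107446689912584
0.289 [ 0.0808 -0.865   0.2474] 0.12356890586070798
0.412 [ 0.2064 -1.5335  0.2465] 0.24731888612801628
0.536 [ 0.4135 -2.1814  0.2456] 0.37106886627397706
0.66 [ 0.699  -2.7987  0.2447] 0.49481884623620015
0.784 [ 1.0585 -3.3762  0.244 ] 0.6185688259502495
0.908 [ 1.4866 -3.9048  0.2433] 0.7423188053488882
1.031 [ 1.9766 -4.3765  0.2426] 0.8660687843612676
1.155 [ 2.5211 -4.7842  0.2421] 0.989818762912028
1.279 [ 3.1117 -5.1215  0.2417] 1.113568740920297
1.402 [ 3.7395 -5.3833  0.2413] 1.2373187182985577
1.526 [ 4.3948 -5.5657  0.2411] 1.3610686949513473
1.65 [ 5.0676 -5.6657  0.241 ] 1.4848186707737596
```

View pics/w18.png

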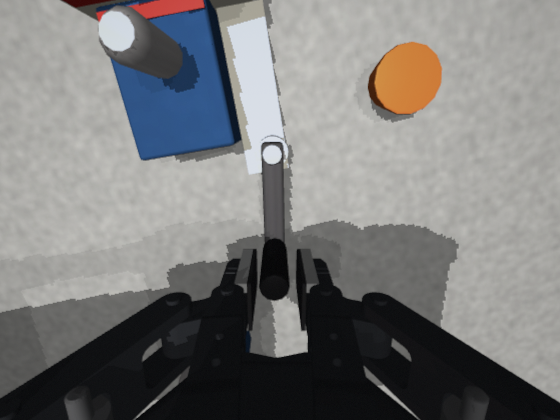

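View pics/s18.png

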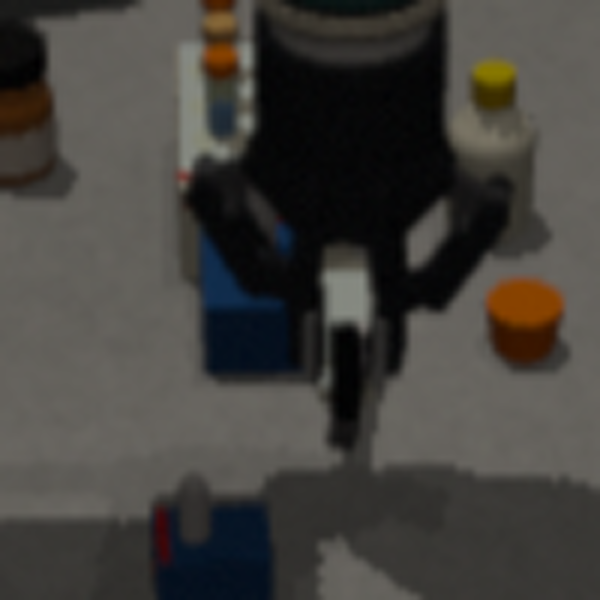

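```bash
python3 -m jog '[[[0.76,0.08,-0.87,0,0,0,0.12],[0.76,0.21,-1.53,0,0,0,0.25],[0.76,0.41,-2.18,0,0,0,0.37],[0.76,0.7,-2.8,0,0,0,0.49],[0.76,1.06,-3.38,0,0,0,0.62],[0.76,1.49,-3.9,0,0,0,0.74],[0.76,1.98,-4.38,0,0,0,0.87],[0.76,2.52,-4.78,0,0,0,0.99],[0.76,3.1,-5.12,0,0,0,1.11],[0.76,3.1,-5.12,0,0,0,1.11]]]' 20
python3 - <<'E'
from h import *
m=cam("wrist");im=bot.read_camera("wrist")[:,:,::-1];cv2.imwrite("pics/w19.png",im)
s=bot.read_state();print(w2dock(s["tool_pos"]),s["q"])
for th in np.linspace(1.279,1.65,4):
    k=np.array([.042,-.0785])+.055*np.array([-np.sin(th),-np.cos(th)])
    d,t=tgt([*dock2w(*k),.2245],1.571+DY-th);print(round(th,3),d,t[2])
E
```

```text
time: 25.0
tool_pos: [0.5893, -0.0653, 0.2242]
tcp_rot: [3.122, 0.346, 0.001]
wrist_force: [-0.1, -0.1, 0.1]
width: 0.241
[-0.0109 -0.0943] [-0.1526  0.2838  1.9396  0.0001  0.9175  1.1969]
1.279 [ 0.0224  0.0052 -0.0459] 0.006329496559433012
1.403 [ 0.0688 -0.6729 -0.046 ] 0.12999615926159303
1.526 [ 0.1986 -1.3402 -0.046 ] 0.2536628219509767
1.65 [ 0.4096 -1.9863 -0.046 ] 0.3773294846152876
```

View pics/w19.png

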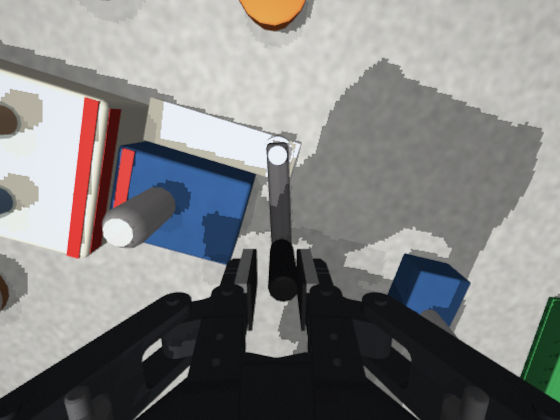

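```bash
python3 -m jog '[[[0.76,0.05,-0.4,0,0,0,0.08],[0.76,0.1,-0.8,0,0,0,0.15],[0.76,0.18,-1.2,0,0,0,0.23],[0.76,0.27,-1.58,0,0,0,0.3],[0.76,0.27,-1.58,0,0,0,0.3]]]' 20;  python3 -m jog '[[[0.76,0,-0.2,0,0,0,0],[0.76,0,-0.2,0,0,0,0]]]'; python3 -c "
from h import *
im=bot.read_camera('wrist')[:,:,::-1];cv2.imwrite('pics/w20.png',im)
print(w2dock(bot.read_state()['tool_pos']))"
```

```text
time: 25.68
tool_pos: [0.5886, -0.0495, 0.2238]
tcp_rot: [-3.139, 0.124, -0.0]
wrist_force: [0.4, 0.2, -0.0]
width: 0.243
time: 25.92
tool_pos: [0.5886, -0.0475, 0.2237]
tcp_rot: [3.139, -0.126, -0.0]
wrist_force: [-0.3, -1.3, 0.0]
width: 0.241
[-0.013  -0.0766]
```

View pics/w20.png

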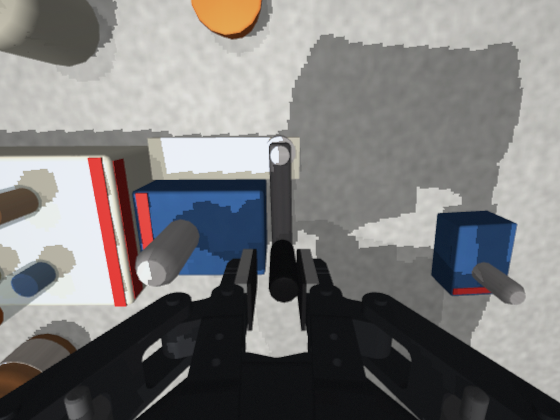

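```bash
python3 -m jog '[[[0.76,0,-0.1,0,0,0,0],[0.76,0,-0.1,0,0,0,0]]]';  python3 -m jog '[[[0.76,0,-0.1,0,0,0,0],[0.76,0,-0.1,0,0,0,0]]]'; python3 -m jog '[[[0.76,0,-0.1,0,0,0,0],[0.76,0,-0.1,0,0,0,0]]]'; python3 -c "
from h import *
im=bot.read_camera('wrist')[:,:,::-1];cv2.imwrite('pics/w21.png',im)
print(w2dock(bot.read_state()['tool_pos']))"
```

```text
time: 26.22
tool_pos: [0.5886, -0.0465, 0.2236]
tcp_rot: [3.139, -0.127, -0.0]
wrist_force: [-1.3, -0.5, 0.0]
width: 0.239
time: 26.48
tool_pos: [0.5887, -0.0459, 0.2236]
tcp_rot: [3.138, -0.127, -0.001]
wrist_force: [-1.2, -3.2, 0.6]
width: 0.243
time: 26.72
tool_pos: [0.5887, -0.0455, 0.2236]
tcp_rot: [3.137, -0.126, -0.001]
wrist_force: [-1.0, -9.2, 0.5]
width: 0.24
[-0.0131 -0.0746]
```

View pics/w21.png

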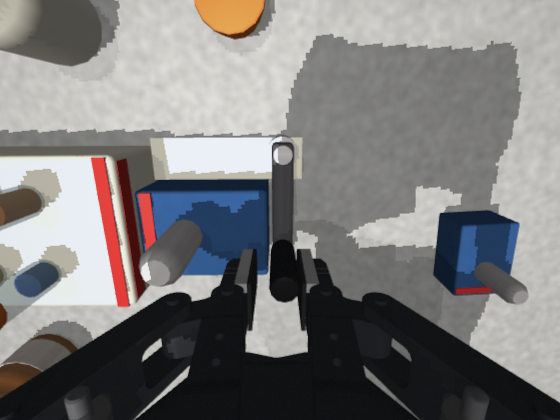

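```bash
python3 -m jog '[[[0.76,0,0.2,0,0,0,0],[0.74,0,0.45,0,0,0,0],[0.72,0,0.45,0,0,0,0],[0.72,0,0.45,-1,0,0,0],[0.72,0,0.45,-3,0,0,0],[0.72,0,0.45,-6,0,0,0],[0.72,0,0.45,-10,0,0,0],[0.72,0,0.45,-14,0,0,0],[0.72,-5,0.45,-16,0,0,0],[0.72,-9,0.45,-16,0,0,0],[0.72,-9,0.45,-16,0,0,0],[0.72,-9,0.45,-16,0,0,0]]]' 20; python3 - <<'E'
from h import *
import pickle
m=cam("wrist");im=bot.read_camera('wrist')[:,:,::-1];cv2.imwrite('pics/w22.png',im);crop(im,120,10,220,160,3.6,'pics/w22c.png');pickle.dump(m,open("w22.pkl","wb"))
im=bot.read_camera("top")[:,:,::-1];crop(im,190,140,200,120,4,"pics/t22.png")
print(w2dock(bot.read_state()['tool_pos']))
E
```

```text
time: 28.28
tool_pos: [0.4992, -0.0417, 0.3853]
tcp_rot: [3.139, -0.127, 0.005]
wrist_force: [0.8, 0.2, 0.2]
width: 0.282
[-0.1021 -0.0776]
```

View pics/w22.png

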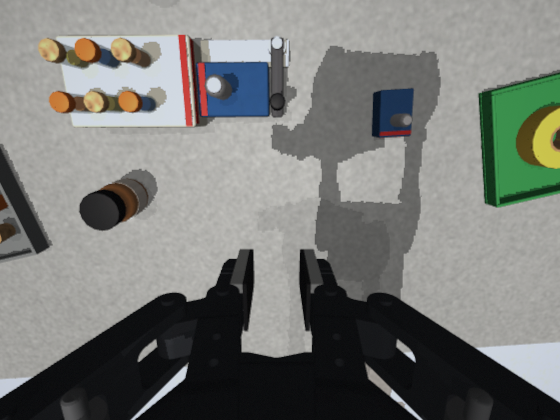

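View pics/t22.png

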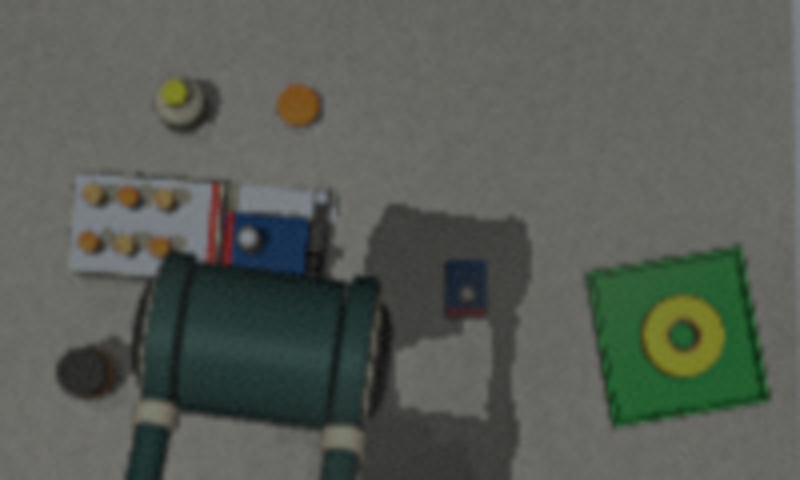

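View pics/w22c.png

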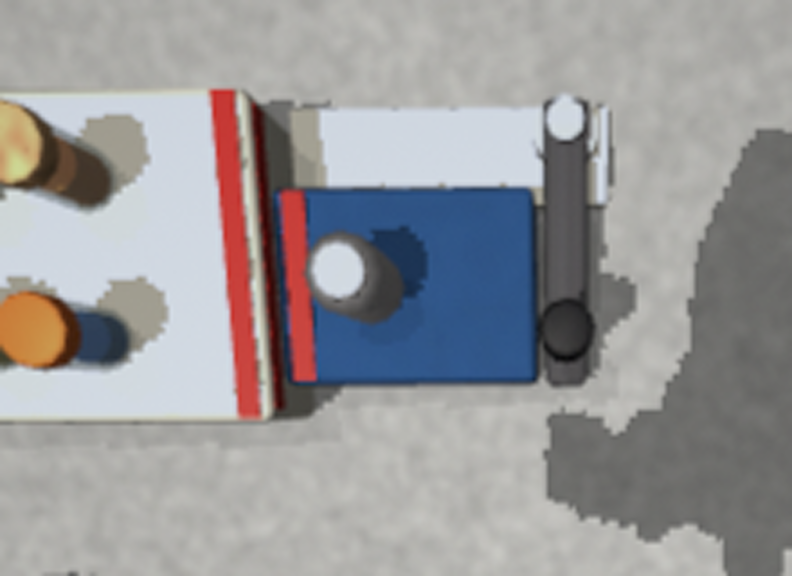

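```bash
python3 - <<'E'
from h import *
import pickle
m=pickle.load(open("w22.pkl","rb"))
f=lambda u,v,z:w2dock(px2w(m,(120+(u-1.3)/3.6,10+(v-1.3)/3.6),z))*1000
for n,p in dict(mFR=(278,190,.04),mFL=(290,382,.04),mRR=(533,189,.04),mRL=(538,382,.04),rackR=(246,92,.055),rackL=(270,416,.055),sp=(337,269,.082),piv=(566,117,.03),knob=(566,328,.075),barend=(566,384,.03)).items(): print(n,f(*p))
p,b=f(566,117,.03),f(566,384,.03);print("latch",np.arctan2(-(b-p)[0],-(b-p)[1]))
p,b=f(566,117,.03),f(566,328,.075);print("latch by knob",np.arctan2(-(b-p)[0],-(b-p)[1]))
s=bot.read_state();print(s["time"],s["wrist_force"])
E
```

```text
mFR [23.0279 -3.1063]
mFL [-25.5522  -2.5916]
mRR [ 22.9875 -70.6779]
mRL [-25.8349 -71.4735]
rackR [42.5285 -0.567 ]
rackL [-34.407   -0.2289]
sp [ -0.9659 -25.6799]
piv [ 42.2584 -79.5031]
knob [-13.7843 -79.2318]
barend [-26.2791 -79.2654]
latch 1.5742657417054584
latch by knob 1.5756376960045244
28.375 [ 0.8534  0.0807 -0.4014]
```

```bash
python3 -c "
from h import *
print(bot.finish_job())"
```

```text
the job is handed in; nothing more can be done
None
```

I finished the job and handed it in at about 28.4 s of the 67 s allowed. The hand-in gives no verdict, so I only have my own checks to go on.

What I did:
- **Roll:** I slid it up off the spindle, set it down in the leftmost green tray until it touched, and let go.
- **Module:** I gripped it across its 50 mm sides, carried it about 6 mm above the table, set it down along the fence and pushed it against the rack until it met about 13 N. After letting go I pushed on its rear end as a check, and it stopped hard straight away (9 N).
- **Latch:** I swung the bar round to its stop, where it met 9 N, then moved the arm clear.

My last checks, from the camera images:
- **Roll:** it lies flat near the middle of the tray.
- **Latch:** 1.57 rad, fully closed.
- **Module position:** square to within about 0.5°, with its side about 1 mm from the fence.
- **Bystanders:** the jar, the bottle and the stopper show no visible movement in the top view.

**One disagreement:** the spindle position puts the module 0.3 mm from the rack. The visible top edges suggest about 1.5–2.5 mm, against a 2 mm limit. Those edges are rounded and the same images show the module about 2 mm shorter than it is, so I trusted the hard contact in both pushes.

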